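Gauge the counter channel's depth and set the clip holder's slide

TASK

Take the blue depth gauge out of the black soap dish and press its sprung probe straight down into the slot of the aluminium channel until the gauge's foot sits flat on both rails, holding it there for about a second with roughly 12 N; more than 25 N dents the rails. Stand the gauge gently back upright on the soap dish's slats with the probe hanging free in the middle gap, so that its red drag pointer keeps the reading (do not push the probe against anything else). Then move the orange slide of the spring clip holder to the depth that the pointer shows (10 mm of slide for every 1 mm of depth), let go, and leave the other things where they are.

Things in the scene. Friction and masses are not known exactly. Their poses are not given: they have to be found in the camera images.
- gauge: Depth gauge, about 0.2 kg, standing upright, z up. Steel foot 50 (x) x 46 (y) x 8 mm; on it a blue grip block with white x faces, 26 (x) x 30 (y) mm, from 8 to 64 mm above the foot's underside. Origin: centre of the foot's underside, on the probe's axis. In use its x lies along the slot, either way round. Red drag pointers stick out 8 mm from both x faces: keep the fingers off them.
- gauge_grip (a point): Where to grip the gauge, from above and across its y: on its axis, 45 mm above the foot's underside.
- probe (a joint): Steel probe, 5 mm thick, small chamfer, 16 mm out below the foot when free. Value: how far it is pushed up into the gauge now, in m: 0 sprung fully out, at most 0.015. The spring resists with 1.5 N at first and 3.6 N at 12 mm; the drag pointer's friction adds 0.6 N.
- marker (a joint): Red drag pointer: the farthest that the probe has been pushed up so far, in m; it is pushed up by the probe and stays by friction when the probe springs out again. Slot depth = 0.016 minus this value, once the foot has sat flat over the slot.
- channel: Aluminium channel fixed on the counter, 160 mm long (x), 64 mm wide (y), on a dark 170 x 72 mm plate: two flat rails, between them a straight slot 8 mm wide along x through the middle, copper-coloured floor. Origin: centre of the underside. The rail tops are 26 to 29 mm above the origin and the slot is 4.5 to 12 mm deep; both differ from start to start and are not told.
- dish: Black soap dish, fixed, 124 (x) x 92 (y) mm; four slats along x, 110 mm long, tops 26 mm above the origin (centre of the underside); rim 2 mm lower. The gauge stands across the two inner slats (10 to 22 mm either side of the middle), its x along them, its probe hanging free in the 20 mm wide, 22 mm deep gap between them, which runs along x through the origin.
- holder: Spring clip holder, fixed: dark base plate 185 x 200 x 6 mm carrying the slide's track; origin on the underside below the middle of the track; its y axis is the direction in which the slide moves to higher values. A 16 mm post stands 120 mm to +x, with a pivoting arm at 190 mm height that points away to +x and -y and carries the spring clip.
- setter (a joint): Orange depth slide: travel in m along the holder's +y, 0 to 0.12; 0.010 of travel per 1 mm of depth, so 0.060 is set for a depth of 6 mm. Friction 1.5 N; it stays where it is left. White tick every 10 mm on the plate beside it, the first, long one at 0.
- setter_top (a point): Centre of the top of the orange slide's grip: an upright block 28 (holder x) x 20 (holder y) x 40 mm, its top 60 mm above the counter, on a track 40 mm wide whose top is 20 mm above the counter. Grip it across the holder's x.
- press: Bystander: aluminium garlic press lying flat, 170 x 60 x 28 mm. Origin: centre of the underside.
- bowl: Bystander: yellow silicone pinch bowl, 76 mm across, 34 mm high. Origin: centre of the underside.
- jar: Bystander: glass spice jar with black twist cap, 44 mm across, 88 mm high. Origin: centre of the underside.
- salt: Bystander: white ceramic salt shaker, 52 mm across, 74 mm high. Origin: centre of the underside.
- spoon: Bystander: spoon lying flat, 160 mm long. Origin: centre of the underside.
- mug: Bystander: blue mug, 78 mm across, 90 mm high. Origin: centre of the underside.
- eggcup: Bystander: small terracotta egg cup, 46 mm across, 40 mm high. Origin: centre of the underside.
Not all that is in view belongs to the job. Leave any purple look-alike of the gauge alone. Several things look just like the dish: the one meant starts nearest to the robot's base.

How it is judged:
By the outcome, as a careful person would: the job done as asked, in the order asked, and still so for the second after the job is handed in, with the robot touching nothing.
It also fails if it takes over 72 s, if anything falls off the work surface, if the arm or the gripper's body presses on something with over 40 N, if the wrist force passes 120 N, or if a joint passes its speed limit or range.

ROBOT

A 6-joint arm with a two-finger parallel gripper is mounted at the origin on the work surface. World frame = base frame: x ahead of the robot, y to its left, z up, the work surface at z = 0. Lengths are in m, angles in degrees, forces in N, time in s.
With the tool pointing down it reaches from about 0.375 to 0.9 m from the base axis. Payload 3.1 kg.
Tool frame: the origin (TCP) lies on the centre line of the jaws, within the pads' length; the fingertips stand 17 mm ahead of it and the grasp point (between the pads) lies 2 mm behind it; z points along the fingers, y is the line along which they close (so a half turn about z gives the same grasp; the last joint's range is limited). The gripper opens to 87 mm and grips with 3 to 60 N. Pads are 19 mm wide; open, the fingers measure 117 mm over their backs; the gripper's body (75 mm by 190 mm) begins 51 mm behind the grasp point.
Start: joints at [-76.748, 30.224, 82.088, -0, 67.689, -10.227], TCP at [0.249, -0.573, 0.24] pointing down, gripper open.
Joint ranges: [-176.69, 176.69], [-43.24, 126.21], [12.49, 139.97], [-82, 262], [0, 151.66], [-163.58, 163.58]. Speed limits (degrees/s): [159.86, 159.86, 180, 180, 180, 180].

INTERFACE

Orientations are given as a 3x3 rotation matrix whose columns are the frame's x, y, z axes.
In Python, from rig import bot, imaging, finder gives the robot as it stands. The module is installed in compiled form; this text tells all that it offers.
- The arm moves only by the tool play_rows, never from a script. Its argument "motion" is a list that holds one entry, the list of rows, each a list of 6 numbers: the shift along the tool's x, y, z in m, then the turn, a rotation vector about the tool's x, y, z in degrees. In form: [[[dx, dy, dz, wx, wy, wz], ...]]. A call has 1 to 8 rows; each row is the pose to reach, as a shift and turn from the pose commanded when the call began, along the tool's axes at that moment; what a row does not reach only later rows make up. A row lasts 1/12 s, in which the tool goes at most 41.7 mm and 7.16 degrees, less where a joint would pass 70% of its speed; a pose out of reach is approached as far as the arm can. A call with a gripper value outside its range is refused whole. "fingers" is the finger opening in m, from 0 to 0.087, set as the call begins (left out, the last holds). The fingers move at their own pace and stop on an object; the grip force is fixed at half the most. Time passes only in rows, so rows that repeat a pose let the fingers close. It gives the time, the measured TCP pose, the force, the opening and the grip force at its end, in the units of the state.
- bot.read_state(): the state, without advancing time (a new reading comes with each control period).
- imaging.capture(name): name is "side" or "top" or "wrist"; returns a dict with "frame" (384x512x3 uint8, red, green, blue), "camera_matrix" (3x3 intrinsics, pixels), "R" (3x3) and "t" (3): a world point X has camera coordinates R X + t. Camera axes: x right, y down, z forward; pixel columns grow to the right and rows downward; lengths in m; the calibration is good to about 2 mm. A picture is of the moment at which its call begins. There is no depth.
- bot.hand_in(): hands the job in; it is judged then, once.
Trained networks look in the newest picture that a camera, given by its name, has taken for a name from the list of things; names that differ only in an ending like _2 or _b are one class to them, and where a whole thing is asked for, a point or a joint stands for the part that bears it (a point fixed in the world has none). Each returns a list of dicts, best first, with "confidence" (0 to 1); they miss things now and then, are a little off and sometimes report something else, mostly with a low value. They report only what shows in the picture. A call takes as long as a camera call. They do not tell look-alikes from the thing itself.
- finder.recognise(camera, name): "at" ([x, y, z] in m, in world coordinates, good to about 4 mm: the middle of the surface that is visible of it).
- finder.outline_of(camera, name): "pixels" (384x512 bool, what is visible of it).
The state is a dict: "time_s": time; "joint_positions": joint angles; "qvel": joint speeds; "tau": joint torques, N m; "position": TCP position; "tcp_rot": TCP orientation; "force": force on the tool from outside, world axes, zero at the start; "moment": the same for the moment, N m; "opening": opening from 0.0 (shut) to 1.0 (fully open); "grasp_force": force on a finger pad.
Only numpy, scipy, OpenCV 4.12 (cv2) and the standard library are available. Lean on these libraries where they do the work, as an engineer would, in place of code of your own. Each camera call takes 0.05 s, during which the arm holds its last target. There are 200 camera calls.

## Working session

There is one attempt and no reset: what is moved stays moved. The work goes in short steps, Python scripts to look and compute and a tool call to move; the robot and the scene stay as the last step left them, time stands still between calls to the robot, and variables do not carry over. Pictures are saved under pics/ and viewed, at most 10 in all, crops included, and the job is handed in when it is done.

Besides the shell and the picture viewer there is one more tool, called after "Request:" by a JSON object that holds its "op" and its "data". play_rows: Moves the arm, as the interface text tells. Its arguments: {"type":"object","properties":{"motion":{"type":"array"},"fingers":{"type":"number"}},"required":["motion"]}

```bash
mkdir -p pics; python3 - <<'E'
from rig import bot, imaging, finder
import cv2,numpy as np
s=bot.read_state(); print({k:np.round(v,3).tolist() for k,v in s.items()})
for c in ["top","side"]:
    d=imaging.capture(c); cv2.imwrite(f"pics/{c}0.png",cv2.resize(d["frame"][:,:,::-1],(800,600),interpolation=cv2.INTER_CUBIC))
    print(c,d["camera_matrix"].tolist(),d["R"].tolist(),d["t"].tolist())
    for n in ["gauge","gauge_grip","channel","dish","holder","setter","setter_top","marker"]:
        for r in finder.recognise(c,n)[:4]: print(c,n,round(r["confidence"],2),np.round(r["at"],4).tolist())
E
```

```text
{'time_s': 0.0, 'joint_positions': [-76.749, 30.278, 82.157, -0.0, 67.69, -10.227], 'qvel': [0.023, -0.002, -0.013, -0.029, 0.059, -0.008], 'tau': [0.0, -44.004, -17.659, 0.063, 0.058, -0.0], 'position': [0.249, -0.573, 0.239], 'tcp_rot': [[0.917, 0.398, -0.001], [0.398, -0.917, 0.002], [0.0, -0.002, -1.0]], 'force': [0.517, 0.106, 0.126], 'moment': [-0.033, -0.003, -0.068], 'grasp_force': 0.0, 'opening': 1.003}
top [[448.9042642395342, 0.0, 259.35915596368136], [0.0, 448.9042642395342, 190.98863135725236], [0.0, 0.0, 1.0]] [[-0.00036628681489959177, -0.9999976887493347, 0.0021185679026074987], [-0.9995550326543602, 0.00030293418222378834, -0.02982691613663092], [0.029826205412516058, -0.0021285504151812612, -0.9995528333929229]] [-0.10553083693844002, 0.550915859748988, 1.2243921404780356]
top gauge 0.81 [0.3838, -0.0807, 0.0344]
top gauge 0.78 [0.5494, -0.0209, 0.0486]
top gauge 0.7 [0.6124, -0.1443, 0.0329]
top gauge_grip 0.85 [0.3879, -0.0771, 0.0338]
top gauge_grip 0.8 [0.6164, -0.147, 0.0372]
top gauge_grip 0.77 [0.5516, -0.0213, 0.0506]
top channel 0.56 [0.504, -0.2753, 0.0312
[... 492 characters left out ...]
567544313620455, 0.15920566530008393, 1.3717223535556562]
side gauge 0.83 [0.5502, -0.0082, 0.0513]
side gauge 0.71 [0.607, -0.1405, 0.0301]
side gauge 0.6 [0.3848, -0.0652, 0.0324]
side gauge_grip 0.77 [0.6083, -0.1389, 0.0292]
side gauge_grip 0.62 [0.3853, -0.0678, 0.029]
side gauge_grip 0.57 [0.5469, -0.0045, 0.0545]
side channel 0.92 [0.5029, -0.2677, 0.0276]
side dish 0.95 [0.5223, 0.0085, 0.0245]
side dish 0.75 [0.6359, -0.4312, 0.024]
side dish 0.49 [0.502, -0.2676, 0.0266]
side dish 0.46 [0.5086, 0.2137, 0.0436]
side holder 0.87 [0.5805, 0.2401, 0.009]
side setter 0.63 [0.5077, 0.2078, 0.0502]
side setter_top 0.77 [0.5079, 0.2108, 0.045]
side setter_top 0.18 [0.4437, -0.4862, 0.0637]
```

View pics/top0.png

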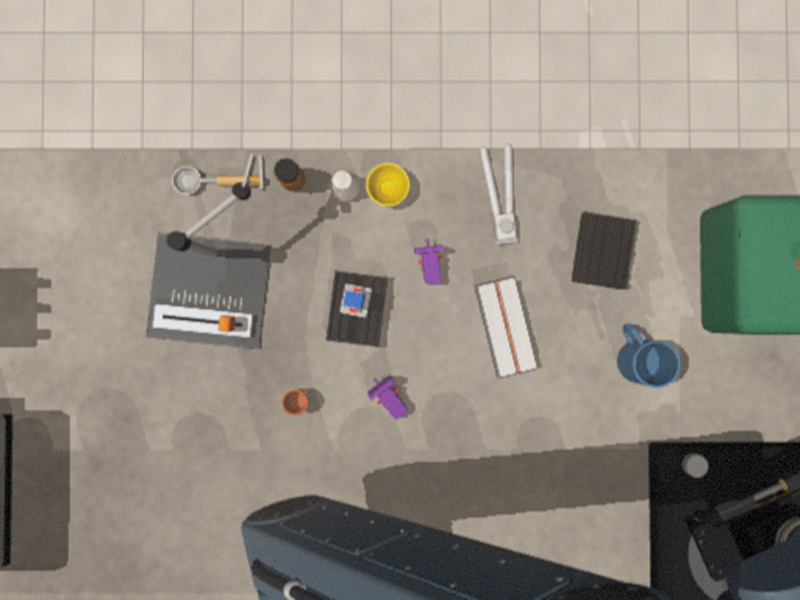

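View pics/side0.png

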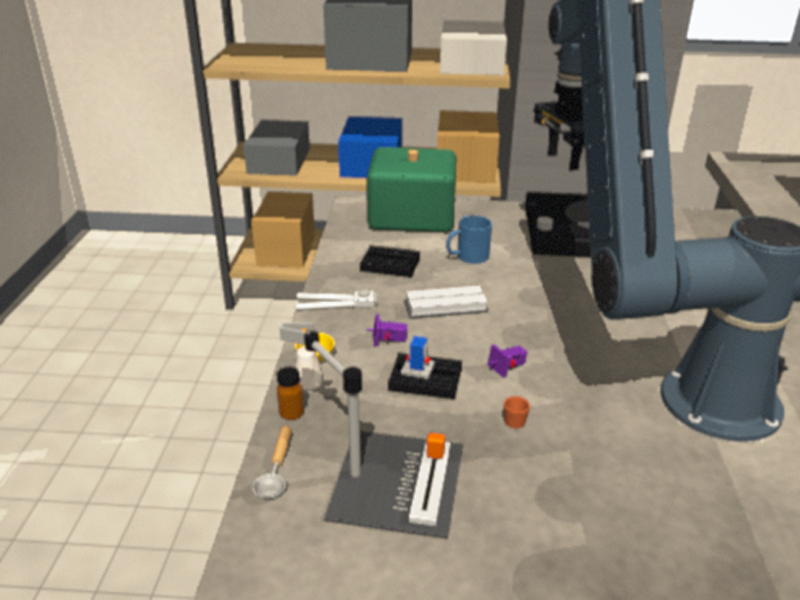

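The top view shows the gauge (blue, 355,300) in the nearer dish (358,310). The purple decoys are at (430,262) and (388,397), the channel at (507,327), and the orange slide at (227,323) in the holder. The side view agrees.

```bash
cat > h.py <<'E'
from rig import bot, imaging, finder
import cv2, numpy as np
def ray(d,uv):
    uv=np.atleast_2d(uv).astype(float); K=d["camera_matrix"]; R=np.array(d["R"]); t=np.array(d["t"])
    v=np.c_[uv,np.ones(len(uv))]@np.linalg.inv(K).T@R; return -R.T@t, v
def toplane(d,uv,z):
    c,v=ray(d,uv); return c+v*((z-c[2])/v[:,2])[:,None]
def tri(obs):  # list of (d,uv): nearest point to the rays
    A=np.zeros((3,3));b=np.zeros(3)
    for d,uv in obs:
        c,v=ray(d,uv); v=v[0]/np.linalg.norm(v[0]); P=np.eye(3)-np.outer(v,v); A+=P;b+=P@c
    return np.linalg.solve(A,b)
def mask(d,lo,hi,uv=None,r=60):
    h=cv2.cvtColor(d["frame"],cv2.COLOR_RGB2HSV); m=cv2.inRange(h,lo,hi)
    if uv is not None:
        k=np.zeros_like(m); cv2.circle(k,tuple(int(x) for x in uv),r,255,-1); m&=k
    return m
def proj(d,X):
    p=(np.array(d["R"])@np.array(X)+d["t"]); p=d["camera_matrix"]@p; return p[:2]/p[2]
def rect(d,m,z):  # biggest blob put on plane z: centre, sizes, angle of the long side
    cs,_=cv2.findContours(m.astype(np.uint8),cv2.RETR_EXTERNAL,cv2.CHAIN_APPROX_NONE); c=max(cs,key=cv2.contourArea)[:,0]
    P=toplane(d,c,z)[:,:2]; (x,y),_,_=r=cv2.minAreaRect((P*1000).astype(np.float32)); b=cv2.boxPoints(r)
    e=max(b[1]-b[0],b[2]-b[1],key=np.linalg.norm); a=np.degrees(np.arctan2(e[1],e[0]))
    return np.round([x,y,*sorted(r[1]),(a+90)%180-90],1)
E
python3 - <<'E'
from h import *
for c in ["top","side"]:
    d=imaging.capture(c)
    for n,z in [("gauge",.05),("channel",.027),("dish",.024),("holder",.006),("setter",.06)]:
        for r in finder.outline_of(c,n)[:4]: print(c,n,round(r["confidence"],2),rect(d,r["pixels"],z))
    b=mask(d,(100,120,60),(125,255,255),proj(d,[.55,-.02,.05]),25); print("blue",cv2.moments(b)["m00"]/255,rect(d,b,.064))
    o=mask(d,(5,150,120),(20,255,255),proj(d,[.508,.2,.05]),25); print("orange",rect(d,o,.06))
d=imaging.capture("wrist"); cv2.imwrite("pics/w0.png",d["frame"][:,:,::-1]); s=bot.read_state()
R=np.array(s["tcp_rot"]);Rc=np.array(d["R"]); print("cam in tool",np.round(R.T@(-Rc.T@d["t"]-s["position"]),4),np.round(Rc@R,3).tolist(),d["camera_matrix"])
E
```

```text
top gauge 0.91 [380.5 -72.9  49.6  73.1  26.6]
top gauge 0.54 [548.7 -20.4  46.4  49.4 -11.3]
top gauge 0.53 [ 611.9 -150.8   42.7   68.9   20.1]
top channel 0.74 [ 503.3 -277.5   71.6  168.1   13.8]
top dish 0.84 [ 636.4 -449.3   99.3  126.6   -9. ]
top dish 0.79 [535.  -21.5  93.8 121.7  -7.4]
top dish 0.36 [749.4   1.5  49.   49.3   0. ]
top holder 0.9 [642.7 234.1 200.7 338.4  -5.8]
blue 97.0 [548.4 -18.2  22.1  29.3  78.7]
orange [507.4 198.8  18.4  21.   -0. ]
side gauge 0.85 [ 610.7 -102.6   67.8   90.    83.3]
side gauge 0.76 [386.5 -32.6  69.9 104.1  83.1]
side gauge 0.72 [544.  -29.5  52.2 125.   84. ]
side gauge 0.32 [508.9 206.8  27.4  54.5 -87.5]
side channel 0.89 [ 505.4 -260.4  112.9  169.6   10.8]
side dish 0.72 [ 634.8 -435.9  130.8  130.8   80.5]
side dish 0.61 [533.7  -7.8 119.3 124.6  -6.7]
side holder 0.71 [626.2  74.5 245.6 612.9 -71. ]
side setter 0.7 [508.8 217.8  27.   53.5 -87.5]
blue 169.0 [550.8 -20.6  25.5 101.4  88.8]
orange [509.1 219.5  27.   57.  -88.6]
cam in tool [ 0.0749 -0.0002 -0.1452] [[0.001, 1.0, -0.001], [-0.962, 0.0, -0.274], [-0.274, 0.001, 0.962]] [[318.91131932   0.         260.31587028]
 [  0.         318.91131932 197.98391807]
 [  0.           0.           1.        ]]
```

Request:
{"op": "play_rows", "data": {"motion": [[[0.015, -0.007, 0, 0, 0, 0], [0.045, -0.022, 0.005, 0, 0, 0], [0.08, -0.038, 0.01, 0, 0, 0], [0.115, -0.055, 0.015, 0, 0, 0], [0.15, -0.072, 0.02, 0, 0, 0], [0.185, -0.089, 0.025, 0, 0, 0], [0.22, -0.106, 0.03, 0, 0, 0], [0.25, -0.12, 0.035, 0, 0, 0]]]}}

```text
time_s: 2.22
position: [0.432, -0.3601, 0.2045]
tcp_rot: [[0.917, 0.399, 0.0], [0.399, -0.917, 0.001], [0.001, -0.001, -1.0]]
force: [0.2, -0.4, 0.1]
opening: 1.0
grasp_force: 0.0
```

Request:
{"op": "play_rows", "data": {"motion": [[[0.03, -0.015, 0.005, 0, 0, 2], [0.06, -0.03, 0.015, 0, 0, 5], [0.08, -0.04, 0.025, 0, 0, 8], [0.095, -0.047, 0.038, 0, 0, 9.7], [0.1016, -0.05, 0.05, 0, 0, 9.7], [0.1016, -0.05, 0.055, 0, 0, 9.7], [0.1016, -0.05, 0.055, 0, 0, 9.7], [0.1016, -0.05, 0.055, 0, 0, 9.7]]]}}

```text
time_s: 2.88
position: [0.5033, -0.2778, 0.1494]
tcp_rot: [[0.971, 0.238, -0.001], [0.238, -0.971, 0.0], [-0.001, -0.0, -1.0]]
force: [0.4, -0.2, 1.1]
opening: 1.001
grasp_force: 0.0
```

```bash
python3 - <<'E'
from h import *
s=bot.read_state(); print({k:np.round(s[k],4).tolist() for k in ["time_s","position","tcp_rot","force"]})
d=imaging.capture("wrist"); cv2.imwrite("pics/w1.png",cv2.resize(d["frame"][:,:,::-1],(800,600)))
np.save("w1.npy",d,allow_pickle=True)
for n in ["channel"]:
    for r in finder.outline_of("wrist",n)[:2]: print(n,round(r["confidence"],2),rect(d,r["pixels"],.0))
cop=mask(d,(3,70,60),(20,255,255)); 
print(cop.sum()/255,rect(d,cop,.02),rect(d,cop,.027))
E
```

```text
{'time_s': 2.8833, 'position': [0.5033, -0.2778, 0.1494], 'tcp_rot': [[0.9713, 0.238, -0.0007], [0.238, -0.9713, 0.0001], [-0.0006, -0.0002, -1.0]], 'force': [0.376, -0.2276, 1.087]}
channel 0.65 [ 505.2 -280.9   74.4  162.8   13.8]
6855.0 [ 393.  -422.7   21.5  284.6  -76.2] [ 397.7 -418.5   21.   277.3  -76.2]
```

View pics/w1.png

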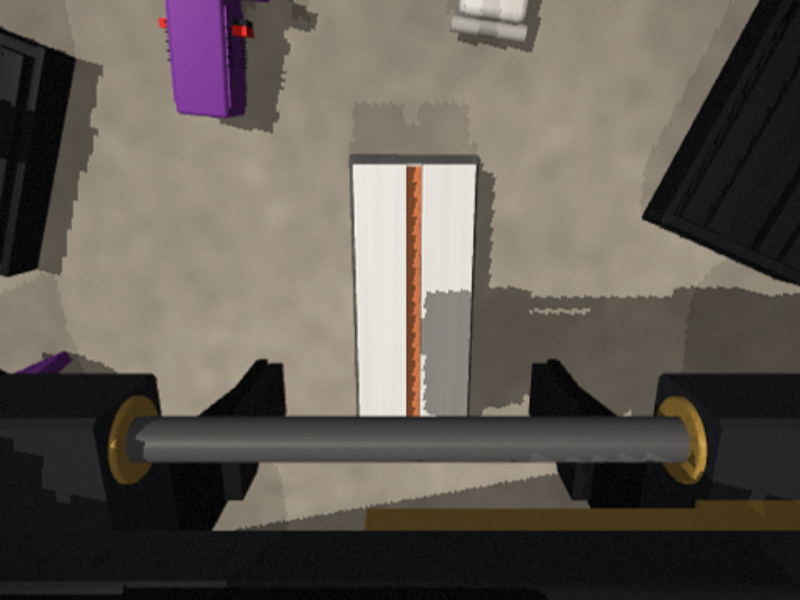

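The wrist view shows the channel centred at about (412,290). The copper slot is at columns 406–422 and the far end at row 163. The finger inner faces are at columns 285 and 530, with midpoint 407, so the camera is laterally true to the jaws.

```bash
cat >> h.py <<'E'
def slot(d,rows,zs=(.026,.0275,.029)):
    g=d["frame"][:,:,2].astype(int); L=[];Rr=[];O=[];Q=[]
    for v in rows:
        row=g[v]; w=np.where(row[215:320]>190)[0]+215
        if len(w)<20: continue
        k=np.argmax(np.diff(w)); L.append((w[k]+.5,v)); Rr.append((w[k+1]-.5,v)); O.append((w[0]-.5,v)); Q.append((w[-1]+.5,v))
    s=bot.read_state(); R=np.array(s["tcp_rot"])
    for z in zs:
        o=[]
        for E in (O,L,Rr,Q):
            P=(toplane(d,E,z)-s["position"])@R; o.append(np.polyfit(P[:,0],P[:,1],1))
        o=np.array(o)
        print("z",z,"edges y mm at tool x=0:",np.round(o[:,1]*1e3,2),"slope deg",np.round(np.degrees(np.arctan(o[:,0])),2),"slot mid",np.round(o[1:3,1].mean()*1e3,2),"rail mid",np.round(o[[0,3],1].mean()*1e3,2))
E
python3 - <<'E'
from h import *
d=np.load("w1.npy",allow_pickle=True).item(); slot(d,range(108,182))
g=d["frame"][:,:,2]; col=g[95:120,240].astype(int); print(col)
s=bot.read_state(); R=np.array(s["tcp_rot"])
for z in (.026,.029): print(np.round((toplane(d,[(263,104.5)],z)-s["position"])@R*1e3,1), toplane(d,[(263,104.5)],z))
E
```

```text
z 0.026 edges y mm at tool x=0: [-28.94  -1.55   6.88  34.43] slope deg [-0.15 -0.06  0.01 -0.19] slot mid 2.67 rail mid 2.74
z 0.0275 edges y mm at tool x=0: [-28.78  -1.54   6.84  34.23] slope deg [-0.15 -0.06  0.01 -0.19] slot mid 2.65 rail mid 2.73
z 0.029 edges y mm at tool x=0: [-28.62  -1.54   6.79  34.03] slope deg [-0.15 -0.06  0.01 -0.19] slot mid 2.63 rail mid 2.71
[107 106 108  90  66  72  75  74  70  85 182 227 221 220 220 221 221 220
 221 221 221 221 221 222 221]
[[ 76.7   1.2 124.2]] [[ 0.57847074 -0.26162666  0.026     ]]
[[ 76.7   1.2 121.2]] [[ 0.57844317 -0.26160649  0.029     ]]
```

Request:
{"op": "play_rows", "data": {"motion": [[[0.005, -0.012, -0.01, 0, 0, 0], [0.02, -0.042, -0.03, 0, 0, 3], [0.035, -0.078, -0.05, 0, 0, 6.5], [0.05, -0.114, -0.05, 0, 0, 10], [0.066, -0.15, -0.05, 0, 0, 13.5], [0.082, -0.186, -0.05, 0, 0, 17], [0.097, -0.22, -0.05, 0, 0, 20], [0.1058, -0.2397, -0.05, 0, 0, 22.8]]]}}

```text
time_s: 3.65
position: [0.5493, -0.0154, 0.2012]
tcp_rot: [[0.987, -0.158, 0.002], [-0.158, -0.987, 0.001], [0.001, -0.001, -1.0]]
force: [-0.0, -0.1, -0.2]
opening: 1.007
grasp_force: 0.0
```

Request:
{"op": "play_rows", "data": {"motion": [[[0, 0, 0, 0, 0, 0], [0, 0, 0, 0, 0, 0], [0, 0, 0, 0, 0, 0]]]}}

```text
time_s: 3.9
position: [0.5495, -0.0197, 0.2004]
tcp_rot: [[0.988, -0.156, 0.001], [-0.156, -0.988, -0.001], [0.001, 0.001, -1.0]]
force: [-0.3, 0.3, -0.3]
opening: 1.002
grasp_force: 0.0
```

```bash
python3 - <<'E'
from h import *
s=bot.read_state(); print({k:np.round(s[k],4).tolist() for k in ["time_s","position","tcp_rot","force"]})
d=imaging.capture("wrist"); cv2.imwrite("pics/w2.png",cv2.resize(d["frame"][:,:,::-1],(800,600)))
np.save("w2.npy",d,allow_pickle=True)
b=mask(d,(100,120,60),(125,255,255),(260,190),90); print(b.sum()/255,rect(d,b,.09))
E
```

```text
{'time_s': 3.9, 'position': [0.5495, -0.0197, 0.2004], 'tcp_rot': [[0.9877, -0.1563, 0.0012], [-0.1563, -0.9877, -0.0007], [0.0013, 0.0005, -1.0]], 'force': [-0.2652, 0.3039, -0.2698]}
1063.0 [550.4 -20.9  29.7  31.6 -12.3]
```

View pics/w2.png

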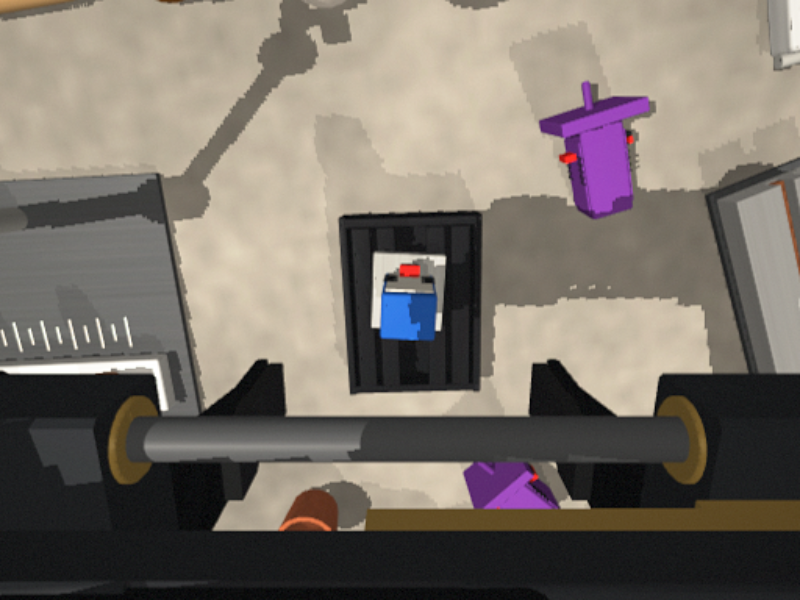

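The blue block top is at (408,318) and the white foot spans (373–446, 252–332). The foot is turned about 3° clockwise to the tool. The dish edges are at columns 341–481 and rows 213–391.

```bash
cat >> h.py <<'E'
def intool(d,c,z):
    s=bot.read_state(); return ((toplane(d,c,z)-s["position"])@np.array(s["tcp_rot"]))[:,:2]*1e3
def trect(d,m,z):
    cs,_=cv2.findContours(m.astype(np.uint8),cv2.RETR_EXTERNAL,cv2.CHAIN_APPROX_NONE); c=max(cs,key=cv2.contourArea)[:,0]
    r=cv2.minAreaRect(intool(d,c,z).astype(np.float32)); return np.round([*r[0],*r[1],r[2]],2),np.round(cv2.boxPoints(r),1).tolist()
E
python3 - <<'E'
from h import *
d=np.load("w2.npy",allow_pickle=True).item()
b=mask(d,(100,150,110),(125,255,255),(260,200),40)
print("blue z.09",trect(d,b,.09))
f=mask(d,(0,0,120),(179,70,255),(262,187),32); f2=cv2.morphologyEx(f|b,cv2.MORPH_CLOSE,np.ones((5,5)))
print("foot z.034",trect(d,f2,.034))
dk=mask(d,(0,0,0),(179,255,62),(263,192),75); dk=cv2.morphologyEx(dk,cv2.MORPH_OPEN,np.ones((3,3))); dk=cv2.morphologyEx(dk,cv2.MORPH_CLOSE,np.ones((3,3)))
print("dish z.024",trect(d,dk,.024))
for r in finder.outline_of("wrist","dish")[:2]: print(r["confidence"],trect(d,r["pixels"],.024))
for r in finder.recognise("wrist","gauge_grip")[:2]: print(r)
# foot right/left edges, rows
fr=d["frame"].astype(int)
for v in (165,175,205,212,230): print(v,fr[v,215:312].mean(1).astype(int).tolist())
E
```

```text
blue z.09 (array([-1.91, -0.04, 25.78, 28.98,  3.34]), [[-15.600000381469727, 13.699999809265137], [-13.899999618530273, -15.300000190734863], [11.800000190734863, -13.800000190734863], [10.100000381469727, 15.199999809265137]])
foot z.034 (array([-5.61, -0.08, 57.44, 45.74,  2.65]), [[-35.400001525878906, 21.399999618530273], [-33.20000076293945, -24.299999237060547], [24.100000381469727, -21.600000381469727], [22.0, 24.100000381469727]])
dish z.024 (array([-14.28,   3.24,  90.9 , 123.64,  88.23]), [[-77.5, -40.29999923706055], [46.099998474121094, -44.099998474121094], [48.900001525878906, 46.79999923706055], [-74.69999694824219, 50.599998474121094]])
0.82 (array([-13.33,   2.89,  91.68, 125.4 ,  88.17]), [[-77.5, -40.900001525878906], [47.900001525878906, -44.900001525878906], [50.79999923706055, 46.70000076293945], [-74.5, 50.70000076293945]])
{'at': [0.3895, -0.0687, 0.0325], 'confidence': 0.87}
{'at': [0.5572, -0.0205, 0.0673], 'confidence': 0.74}
165 [173, 172, 163, 78, 60, 52, 48, 32, 12, 14, 22, 45, 52, 48, 52, 47, 44, 43, 41, 41, 42, 38, 12, 79, 190, 216, 213, 211, 213, 210
[... 1311 characters left out ...]
6, 135, 137, 134, 136, 136, 135, 135, 136, 134, 136, 134, 136, 135, 135, 134, 135, 134, 135, 134, 135, 133, 129, 73, 78, 79, 82, 81, 83, 81, 80, 80, 81, 73, 51, 26, 25, 42, 34, 38, 39, 21, 18, 20, 25, 33, 42, 43, 40, 38, 39, 41, 39, 39, 44, 41, 16, 10, 17, 34, 43, 43, 40, 60, 119, 113, 113, 113]
230 [188, 190, 190, 192, 187, 171, 167, 113, 41, 43, 45, 32, 14, 15, 21, 44, 35, 41, 39, 43, 44, 37, 42, 42, 39, 27, 17, 19, 23, 27, 42, 42, 43, 44, 39, 38, 43, 40, 40, 42, 24, 22, 24, 22, 15, 19, 20, 21, 20, 20, 20, 21, 21, 37, 40, 38, 34, 35, 35, 34, 41, 40, 44, 40, 36, 40, 37, 42, 43, 38, 23, 18, 22, 18, 30, 41, 37, 40, 41, 41, 41, 40, 38, 43, 37, 17, 9, 21, 37, 40, 43, 41, 70, 120, 115, 115, 113]
```

Request:
{"op": "play_rows", "data": {"motion": [[[-0.001, 0, 0.01, 0, 0, 1], [-0.0019, 0, 0.03, 0, 0, 3], [-0.0019, 0, 0.05, 0, 0, 3], [-0.0019, 0, 0.063, 0, 0, 3], [-0.0019, 0, 0.07, 0, 0, 3], [-0.0019, 0, 0.07, 0, 0, 3], [-0.0019, 0, 0.07, 0, 0, 3]]]}}

```text
time_s: 4.63
position: [0.5475, -0.0194, 0.1291]
tcp_rot: [[0.978, -0.209, -0.001], [-0.209, -0.978, 0.0], [-0.001, -0.0, -1.0]]
force: [0.0, -0.3, 0.3]
opening: 1.001
grasp_force: 0.0
```

```bash
python3 - <<'E'
from h import *
s=bot.read_state(); print({k:np.round(s[k],4).tolist() for k in ["time_s","position","tcp_rot","force"]})
d=imaging.capture("wrist"); d0=np.load("w2.npy",allow_pickle=True).item()
cv2.imwrite("pics/w3.png",cv2.resize(d["frame"][:,:,::-1],(800,600)))
b=mask(d,(100,150,110),(125,255,255),proj(d,[.5476,-.0194,.085]),60); print("blue z.09",trect(d,b,.09))
b0=mask(d0,(100,150,110),(125,255,255),(260,200),40)
q=[]
for D,B in((d0,b0),(d,b)):
    cs,_=cv2.findContours(B,cv2.RETR_EXTERNAL,cv2.CHAIN_APPROX_NONE); c=max(cs,key=cv2.contourArea); M=cv2.moments(B); r=cv2.boxPoints(cv2.minAreaRect(c)); r=r[np.argsort(r[:,1])]; q.append([(D,r[:2].mean(0)),(D,r[2:].mean(0))]); print(r.tolist())
for k in (0,1): print(np.round(tri([q[0][k],q[1][k]]),4))
E
```

```text
{'time_s': 4.6333, 'position': [0.5475, -0.0194, 0.1291], 'tcp_rot': [[0.9779, -0.2093, -0.0008], [-0.2093, -0.9779, 0.0002], [-0.0008, -0.0, -1.0]], 'force': [0.0059, -0.2888, 0.3003]}
blue z.09 (array([ 0.09,  0.65, 28.91, 24.57, 90.  ]), [[-12.199999809265137, -13.800000190734863], [12.399999618530273, -13.800000190734863], [12.399999618530273, 15.100000381469727], [-12.199999809265137, 15.100000381469727]])
[[244.14398193359375, 186.6964874267578], [278.696533203125, 188.8560333251953], [242.30352783203125, 216.1439666748047], [276.8560791015625, 218.3035125732422]]
[[238.0, 213.0], [284.0, 213.0], [284.0, 250.0], [238.0, 250.0]]
[ 0.5609 -0.0227  0.0927]
[ 0.5324 -0.0166  0.0823]
```

Request:
{"op": "play_rows", "data": {"motion": [[[0, 0.0003, 0.015, 0, 0, 0], [0, 0.0003, 0.035, 0, 0, 0], [0, 0.0003, 0.05, 0, 0, 0], [0, 0.0003, 0.058, 0, 0, 0], [0, 0.0003, 0.06, 0, 0, 0], [0, 0.0003, 0.06, 0, 0, 0], [0, 0.0003, 0.06, 0, 0, 0]]]}}

```text
time_s: 5.27
position: [0.5483, -0.0194, 0.0704]
tcp_rot: [[0.978, -0.208, 0.002], [-0.208, -0.978, -0.0], [0.002, 0.0, -1.0]]
force: [0.8, 0.5, -0.4]
opening: 0.999
grasp_force: 0.0
```

Request:
{"op": "play_rows", "data": {"motion": [[[0, 0, 0, 0, 0, 0], [0, 0, 0, 0, 0, 0], [0, 0, 0, 0, 0, 0], [0, 0, 0, 0, 0, 0], [0, 0, 0, 0, 0, 0], [0, 0, 0, 0, 0, 0], [0, 0, 0, 0, 0, 0], [0, 0, 0, 0, 0, 0]]], "fingers": 0.02}}

```text
time_s: 5.93
position: [0.5475, -0.0192, 0.0695]
tcp_rot: [[0.978, -0.208, -0.0], [-0.208, -0.978, 0.0], [-0.0, -0.0, -1.0]]
force: [-1.0, -0.5, 0.1]
opening: 0.476
grasp_force: 0.0
```

Request:
{"op": "play_rows", "data": {"motion": [[[0, 0, 0, 0, 0, 0], [0, 0, 0, 0, 0, 0], [0, 0, 0, 0, 0, 0], [0, 0, 0, 0, 0, 0], [0, 0, 0, 0, 0, 0], [0, 0, 0, 0, 0, 0]]]}}

```text
time_s: 6.43
position: [0.5475, -0.0192, 0.0695]
tcp_rot: [[0.978, -0.208, -0.0], [-0.208, -0.978, -0.0], [-0.0, 0.0, -1.0]]
force: [0.1, -0.4, -0.5]
opening: 0.339
grasp_force: 30.0
```

Request:
{"op": "play_rows", "data": {"motion": [[[0, 0, -0.005, 0, 0, 0], [0, 0, -0.015, 0, 0, 0], [0, 0, -0.035, 0, 0, 0], [0, 0, -0.06, 0, 0, 0], [0, 0, -0.072, 0, 0, 0], [0, 0, -0.08, 0, 0, 0], [0, 0, -0.08, 0, 0, 0], [0, 0, -0.08, 0, 0, 0]]]}}

```text
time_s: 7.1
position: [0.5474, -0.0191, 0.1499]
tcp_rot: [[0.978, -0.208, 0.0], [-0.208, -0.978, -0.0], [0.0, -0.0, -1.0]]
force: [-0.4, -0.1, -1.1]
opening: 0.34
grasp_force: 30.0
```

Request:
{"op": "play_rows", "data": {"motion": [[[0.0004, 0.012, 0, 0, 0, -1], [0.001, 0.035, 0, 0, 0, -3], [0.002, 0.07, 0, 0, 0, -6], [0.003, 0.105, 0, 0, 0, -10], [0.005, 0.14, 0, 0, 0, -14], [0.006, 0.175, 0, 0, 0, -18], [0.007, 0.21, 0, 0, 0, -22], [0.008, 0.24, 0, 0, 0, -25.8]]]}}

```text
time_s: 7.77
position: [0.504, -0.2573, 0.1481]
tcp_rot: [[0.971, 0.241, -0.002], [0.241, -0.971, 0.001], [-0.002, -0.002, -1.0]]
force: [0.2, -0.5, -2.9]
opening: 0.342
grasp_force: 30.0
```

```bash
cat > goal.py <<'E'
from h import *
import sys
def goal(x,y,yaw):
    s=bot.read_state(); R=np.array(s["tcp_rot"]); p=np.array(s["position"])
    print("t",round(s["time_s"],2),"z",p[2].round(4),"F",np.round(s["force"],2),"open",s["opening"],"tilt",R[:2,2].round(4))
    cur=np.degrees(np.arctan2(R[1,0],R[0,0])); dd=(np.array([x,y,p[2]])-p)@R
    print("tool dx,dy mm",np.round(dd[:2]*1e3,2),"wz",round((cur-yaw+180)%360-180,2))
if __name__=="__main__": goal(*map(float,sys.argv[1:]))
E
python3 goal.py .5007 -.2812 13.77
```

```text
t 7.77 z 0.1481 F [ 0.17 -0.5  -2.87] open 0.3417001272784956 tilt [-0.0022  0.0014]
tool dx,dy mm [-8.94 22.37] wz 0.16
```

Request:
{"op": "play_rows", "data": {"motion": [[[-0.006, 0.014, 0, 0, 0, 0], [-0.01, 0.022, 0, 0, 0, 0], [-0.0107, 0.0238, 0.005, 0, 0, 0], [-0.0107, 0.0238, 0.015, 0, 0, 0], [-0.0107, 0.0238, 0.02, 0, 0, 0], [-0.0107, 0.0238, 0.02, 0, 0, 0], [-0.0107, 0.0238, 0.02, 0, 0, 0], [-0.0107, 0.0238, 0.02, 0, 0, 0]]]}}

```text
time_s: 8.43
position: [0.5009, -0.2801, 0.1294]
tcp_rot: [[0.971, 0.24, -0.0], [0.24, -0.971, 0.0], [-0.0, -0.001, -1.0]]
force: [0.1, 0.6, -2.1]
opening: 0.346
grasp_force: 30.0
```

```bash
python3 goal.py .5007 -.2812 13.77; python3 - <<'E'
from h import *
d=imaging.capture("wrist"); np.save("w4.npy",d,allow_pickle=True)
cv2.imwrite("pics/w4.png",cv2.resize(d["frame"][100:330,140:400,::-1],None,fx=2.6,fy=2.6,interpolation=cv2.INTER_CUBIC))
E
```

```text
t 8.43 z 0.1294 F [ 0.05  0.57 -2.13] open 0.3455180327658876 tilt [-0.0003  0.0004]
tool dx,dy mm [-0.46  1.  ] wz 0.09
```

View pics/w4.png

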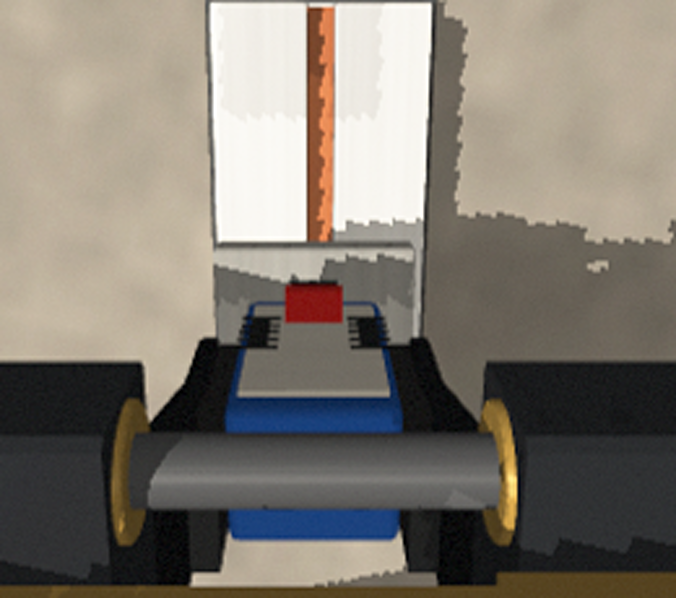

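The gauge is held square over the channel. Its foot edges in the crop are at columns 215 and 414 (mid 314.5), and the slot is at columns 308–335 (mid 321.5), so a small shift to +y is needed.

```bash
python3 - <<'E'
from h import *
d=np.load("w4.npy",allow_pickle=True).item(); slot(d,range(146,190)); 
g=d["frame"].astype(int).sum(2)
for v in (196,204,212): print(g[v,215:310:1].tolist())
# foot outer edges (crop cols 215,414 at row ~265) at foot top height
z=bot.read_state()["position"][2]-.0435+.008
print("foot",intool(d,[(140+215.5/2.6,100+300/2.6),(140+413.5/2.6,100+300/2.6)],z))
E
```

```text
z 0.026 edges y mm at tool x=0: [-30.43  -6.2    0.71  21.12] slope deg [ 0.15  5.91  8.57 19.09] slot mid -2.74 rail mid -4.66
z 0.0275 edges y mm at tool x=0: [-30.25  -6.21   0.64  20.83] slope deg [ 0.15  5.91  8.57 19.09] slot mid -2.79 rail mid -4.71
z 0.029 edges y mm at tool x=0: [-30.07  -6.23   0.56  20.55] slope deg [ 0.15  5.91  8.57 19.09] slot mid -2.83 rail mid -4.76
[546, 554, 562, 564, 567, 571, 550, 444, 509, 502, 501, 495, 506, 509, 500, 499, 489, 488, 502, 504, 500, 497, 502, 506, 507, 502, 493, 506, 504, 507, 510, 513, 511, 505, 505, 507, 502, 514, 509, 513, 510, 515, 515, 511, 502, 497, 498, 496, 497, 501, 496, 500, 512, 503, 499, 501, 503, 520, 529, 527, 528, 518, 508, 502, 503, 505, 515, 514, 524, 533, 534, 519, 514, 513, 520, 523, 521, 523, 511, 518, 510, 501, 508, 495, 387, 484, 456, 324, 159, 269, 292, 280, 291, 289, 295]
[541, 547, 549, 555, 558, 569, 542, 290, 292, 297, 291, 294, 291, 285, 288, 277, 309, 445, 449, 447, 475, 567, 566, 572, 561, 558, 557, 560, 556, 555, 566, 573, 569, 564, 561, 553, 566, 571, 571, 567, 569, 561, 566, 567, 555, 554, 551, 553, 529, 269, 286, 293, 298, 297, 291, 288, 291, 302, 312, 304, 298, 300, 294, 300, 289, 304, 301, 302, 305, 313, 305, 298, 294, 305, 305, 313, 307, 310, 307, 304, 297, 302, 284, 303, 399, 494, 467, 226, 191, 284, 271, 283, 281, 273, 279]
[554, 547, 548, 549, 549, 550, 533, 350, 276, 301, 303, 294, 301, 305, 301, 300, 297, 289, 285, 295, 305, 294, 292, 297, 299, 294, 298, 294, 297, 302, 304, 310, 301, 298, 264, 145, 171, 164, 161, 169, 154, 168, 177, 165, 180, 171, 165, 166, 168, 157, 167, 175, 179, 177, 155, 150, 216, 309, 307, 304, 303, 302, 302, 299, 298, 298, 296, 306, 300, 307, 306, 302, 289, 295, 297, 307, 305, 306, 301, 306, 295, 294, 360, 347, 419, 490, 435, 124, 207, 287, 280, 281, 277, 280, 282]
foot [[ 12.65172266 -22.74407831]
 [ 12.68203929  22.7415067 ]]
```

```bash
python3 - <<'E'
from h import *
d=np.load("w4.npy",allow_pickle=True).item(); slot(d,range(106,178))
E
```

```text
z 0.026 edges y mm at tool x=0: [-30.26  -2.65   6.23  33.2 ] slope deg [-0.03  0.09 -0.38  0.23] slot mid 1.79 rail mid 1.47
z 0.0275 edges y mm at tool x=0: [-30.08  -2.64   6.2   33.  ] slope deg [-0.03  0.09 -0.38  0.23] slot mid 1.78 rail mid 1.46
z 0.029 edges y mm at tool x=0: [-29.9   -2.62   6.16  32.79] slope deg [-0.03  0.09 -0.38  0.23] slot mid 1.77 rail mid 1.45
```

Request:
{"op": "play_rows", "data": {"motion": [[[-0.0005, 0.0013, 0.005, 0, 0, 0], [-0.0005, 0.0013, 0.015, 0, 0, 0], [-0.0005, 0.0013, 0.025, 0, 0, 0], [-0.0005, 0.0013, 0.032, 0, 0, 0], [-0.0005, 0.0013, 0.034, 0, 0, 0], [-0.0005, 0.0013, 0.034, 0, 0, 0], [-0.0005, 0.0013, 0.034, 0, 0, 0], [-0.0005, 0.0013, 0.034, 0, 0, 0]]]}}

```text
time_s: 9.15
position: [0.5007, -0.2829, 0.0957]
tcp_rot: [[0.971, 0.238, 0.0], [0.238, -0.971, -0.0], [0.0, 0.0, -1.0]]
force: [-0.3, -0.2, -1.6]
opening: 0.344
grasp_force: 30.0
```

```bash
python3 goal.py .5007 -.2812 13.77; python3 - <<'E'
from h import *
d=imaging.capture("wrist"); np.save("w5.npy",d,allow_pickle=True)
cv2.imwrite("pics/w5.png",cv2.resize(d["frame"][60:290,140:400,::-1],None,fx=2.6,fy=2.6,interpolation=cv2.INTER_CUBIC))
slot(d,range(90,160)); s=bot.read_state()
g=d["frame"].astype(int)
for v in (110,130,150): print(v,g[v,240:290,2].tolist())
E
```

```text
t 9.15 z 0.0957 F [-0.31 -0.2  -1.57] open 0.3441843235783479 tilt [ 0.0004 -0.0003]
tool dx,dy mm [ 0.44 -1.61] wz 0.0
z 0.026 edges y mm at tool x=0: [-32.64  -5.58   4.43  30.93] slope deg [ 2.22  0.35 -1.09  0.06] slot mid -0.57 rail mid -0.85
z 0.0275 edges y mm at tool x=0: [-32.43  -5.55   4.41  30.71] slope deg [ 2.22  0.35 -1.09  0.06] slot mid -0.57 rail mid -0.86
z 0.029 edges y mm at tool x=0: [-32.22  -5.51   4.39  30.49] slope deg [ 2.22  0.35 -1.09  0.06] slot mid -0.56 rail mid -0.87
110 [232, 232, 234, 230, 229, 231, 230, 232, 231, 231, 231, 231, 215, 80, 36, 42, 44, 45, 50, 81, 81, 78, 80, 78, 73, 126, 240, 233, 227, 224, 226, 229, 228, 227, 225, 228, 226, 226, 225, 227, 226, 225, 224, 223, 224, 223, 224, 223, 225, 226]
130 [232, 232, 232, 232, 230, 230, 230, 231, 230, 228, 230, 231, 225, 99, 37, 43, 44, 44, 44, 41, 51, 83, 80, 80, 72, 127, 245, 230, 224, 224, 227, 229, 227, 224, 225, 226, 226, 225, 225, 227, 226, 225, 224, 223, 223, 224, 223, 223, 224, 225]
150 [231, 231, 232, 229, 229, 228, 229, 229, 229, 230, 229, 231, 229, 109, 38, 43, 43, 45, 48, 69, 83, 80, 79, 79, 74, 128, 236, 229, 225, 223, 225, 227, 223, 223, 225, 226, 226, 227, 227, 225, 226, 226, 224, 224, 224, 223, 224, 223, 224, 226]
```

View pics/w5.png

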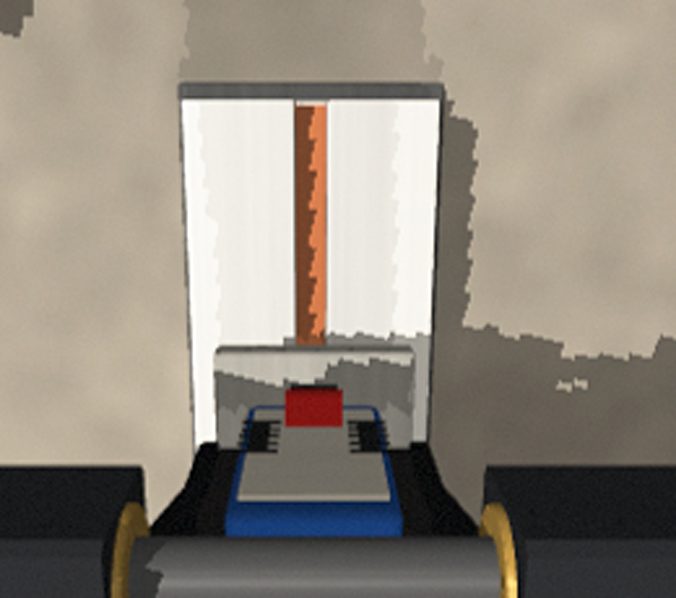

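The slot in the crop is at columns 295–327 (mid 311) and the foot mid is at 314.5. The shift overshot by about 1 mm. I'll let it settle and measure again.

Request:
{"op": "play_rows", "data": {"motion": [[[0, 0, 0, 0, 0, 0], [0, 0, 0, 0, 0, 0]]]}}

```text
time_s: 9.37
position: [0.5006, -0.2828, 0.0959]
tcp_rot: [[0.971, 0.238, 0.001], [0.238, -0.971, -0.0], [0.0, 0.001, -1.0]]
force: [-0.7, -0.2, -2.3]
opening: 0.344
grasp_force: 30.0
```

```bash
cat >> h.py <<'E'
def slotsub(d,rows,z):
    g=d["frame"][:,:,2].astype(float); out=[]
    for v in rows:
        r=g[v]; m=int(np.argmin(r[248:275]))+248; hi=220; e=[]
        for st in (-1,1):
            i=m
            while r[i]<135: i+=st
            e.append(i-st*(r[i]-135)/(r[i]-r[i-st]))
        out.append((sum(e)/2,v))
    P=intool(d,out,z); return np.polyfit(P[:,0],P[:,1],1)
E
python3 - <<'E'
from h import *
for f,rows,z in (("w1.npy",range(110,180),0),("w4.npy",range(106,180),0),("w5.npy",range(102,180),0)):
    d=np.load(f,allow_pickle=True).item(); c=-np.array(d["R"]).T@d["t"]; print(f,"cam",c.round(4))
for i in range(3):
    s=bot.read_state(); d=imaging.capture("wrist"); c=-np.array(d["R"]).T@d["t"]
    R=np.array(s["tcp_rot"]); print(np.round(s["position"],4),c.round(4),np.round(slotsub(d,range(102,185),.0275),3),np.round(R.T@(c-s["position"]),4), np.round(s["joint_positions"],2))
E
```

```text
w1.npy cam [ 0.576  -0.2598  0.2945]
w4.npy cam [ 0.5736 -0.2621  0.2745]
w5.npy cam [ 0.5733 -0.2648  0.2409]
[ 0.5006 -0.2828  0.0959] [ 0.5732 -0.2647  0.2411] [-0.002 -0.674] [ 0.0749 -0.0002 -0.1452] [-40.59  37.88  96.05  -0.    46.03  35.63]
[ 0.5006 -0.2828  0.0959] [ 0.5732 -0.2647  0.2411] [-0.003 -0.604] [ 0.0749 -0.0002 -0.1451] [-40.59  37.88  96.06  -0.    46.03  35.63]
[ 0.5006 -0.2827  0.0958] [ 0.5732 -0.2647  0.241 ] [-0.001 -0.668] [ 0.0749 -0.0002 -0.1452] [-40.59  37.88  96.06   0.    46.03  35.63]
```

Request:
{"op": "play_rows", "data": {"motion": [[[0, -0.0009, 0.001, 0, 0, 0], [0, -0.0009, 0.003, 0, 0, 0], [0, -0.0009, 0.003, 0, 0, 0], [0, -0.0009, 0.003, 0, 0, 0]]]}}

```text
time_s: 9.85
position: [0.5001, -0.2816, 0.0923]
tcp_rot: [[0.971, 0.238, -0.0], [0.238, -0.971, 0.0], [-0.0, -0.0, -1.0]]
force: [-0.4, 0.0, -1.9]
opening: 0.343
grasp_force: 30.0
```

```bash
python3 goal.py .5007 -.2812 13.77; python3 - <<'E'
from h import *
d=imaging.capture("wrist"); print(slotsub(d,range(102,185),.0275)); g=d["frame"].astype(int).sum(2)
np.save("w6.npy",d,allow_pickle=True)
print(proj(d,[.5787,-.2617,.027]), g[80:110,245].tolist())
E
```

```text
t 9.85 z 0.0923 F [-0.45  0.01 -1.9 ] open 0.3426597395467411 tilt [-0.0004  0.0003]
tool dx,dy mm [ 0.68 -0.28] wz 0.01
[-0.00194422  0.4780239 ]
[259.34456031  96.91378825] [426, 420, 424, 423, 426, 426, 432, 430, 432, 442, 365, 246, 265, 278, 278, 268, 256, 409, 660, 716, 710, 707, 707, 708, 705, 709, 707, 708, 708, 705]
```

Request:
{"op": "play_rows", "data": {"motion": [[[0, 0, 0.002, 0, 0, 0], [0, 0, 0.005, 0, 0, 0], [0, 0, 0.007, 0, 0, 0], [0, 0, 0.008, 0, 0, 0], [0, 0, 0.008, 0, 0, 0], [0, 0, 0.008, 0, 0, 0]]]}}

```text
time_s: 10.4
position: [0.5002, -0.2817, 0.0844]
tcp_rot: [[0.971, 0.238, -0.0], [0.238, -0.971, 0.0], [-0.0, -0.0, -1.0]]
force: [-0.2, -0.2, -2.4]
opening: 0.343
grasp_force: 30.0
```

```bash
python3 goal.py .5007 -.2812 13.77; python3 - <<'E'
from h import *
d=imaging.capture("wrist"); print(slotsub(d,range(102,180),.0275))
for i in range(3): imaging.capture("wrist"); print(np.round(bot.read_state()["force"],2))
E
```

```text
t 10.4 z 0.0844 F [-0.16 -0.23 -2.44] open 0.34307187113288745 tilt [-0.0002  0.0002]
tool dx,dy mm [ 0.62 -0.39] wz 0.01
[-0.00065563  0.23943333]
[ 0.09  0.4  -1.93]
[ 0.22  0.81 -2.41]
[-0.14 -0.34 -2.9 ]
```

Request:
{"op": "play_rows", "data": {"motion": [[[0, 0, 0.002, 0, 0, 0], [0, 0, 0.005, 0, 0, 0], [0, 0, 0.007, 0, 0, 0], [0, 0, 0.009, 0, 0, 0], [0, 0, 0.009, 0, 0, 0], [0, 0, 0.009, 0, 0, 0], [0, 0, 0.009, 0, 0, 0]]]}}

```text
time_s: 11.18
position: [0.5002, -0.2817, 0.0756]
tcp_rot: [[0.971, 0.238, -0.0], [0.238, -0.971, 0.0], [-0.0, -0.0, -1.0]]
force: [-0.3, -0.4, -0.5]
opening: 0.341
grasp_force: 30.0
```

Request:
{"op": "play_rows", "data": {"motion": [[[0, 0, 0.0005, 0, 0, 0], [0, 0, 0.001, 0, 0, 0], [0, 0, 0.0015, 0, 0, 0], [0, 0, 0.0015, 0, 0, 0], [0, 0, 0.0015, 0, 0, 0]]]}}

```text
time_s: 11.6
position: [0.5002, -0.2817, 0.0741]
tcp_rot: [[0.971, 0.238, -0.0], [0.238, -0.971, 0.0], [-0.0, -0.0, -1.0]]
force: [-0.2, -0.4, 1.5]
opening: 0.34
grasp_force: 30.0
```

Request:
{"op": "play_rows", "data": {"motion": [[[0, 0, 0.0004, 0, 0, 0], [0, 0, 0.0008, 0, 0, 0], [0, 0, 0.001, 0, 0, 0], [0, 0, 0.001, 0, 0, 0], [0, 0, 0.001, 0, 0, 0]]]}}

```text
time_s: 12.02
position: [0.5002, -0.2817, 0.073]
tcp_rot: [[0.971, 0.238, -0.0], [0.238, -0.971, 0.0], [-0.0, -0.0, -1.0]]
force: [-1.1, -0.0, 0.5]
opening: 0.34
grasp_force: 30.0
```

Request:
{"op": "play_rows", "data": {"motion": [[[0, 0, 0.0003, 0, 0, 0], [0, 0, 0.0006, 0, 0, 0], [0, 0, 0.0006, 0, 0, 0], [0, 0, 0.0006, 0, 0, 0]]]}}

```text
time_s: 12.35
position: [0.5002, -0.2818, 0.0724]
tcp_rot: [[0.971, 0.238, -0.0], [0.238, -0.971, 0.0], [-0.0, -0.0, -1.0]]
force: [-1.8, 0.3, 0.4]
opening: 0.346
grasp_force: 30.0
```

Request:
{"op": "play_rows", "data": {"motion": [[[0, 0, 0.0003, 0, 0, 0], [0, 0, 0.0006, 0, 0, 0], [0, 0, 0.0006, 0, 0, 0], [0, 0, 0.0006, 0, 0, 0]]]}}

```text
time_s: 12.68
position: [0.5002, -0.2817, 0.0718]
tcp_rot: [[0.971, 0.238, -0.0], [0.238, -0.971, 0.0], [-0.0, -0.0, -1.0]]
force: [-0.4, 0.2, 0.6]
opening: 0.342
grasp_force: 30.0
```

Request:
{"op": "play_rows", "data": {"motion": [[[0, 0, 0.0003, 0, 0, 0], [0, 0, 0.0006, 0, 0, 0], [0, 0, 0.0006, 0, 0, 0], [0, 0, 0.0006, 0, 0, 0]]]}}

```text
time_s: 13.02
position: [0.5002, -0.2818, 0.0712]
tcp_rot: [[0.971, 0.238, -0.0], [0.238, -0.971, 0.0], [-0.0, -0.0, -1.0]]
force: [-1.7, 1.2, 0.4]
opening: 0.34
grasp_force: 30.0
```

Request:
{"op": "play_rows", "data": {"motion": [[[0, 0, 0.0003, 0, 0, 0], [0, 0, 0.0006, 0, 0, 0], [0, 0, 0.0006, 0, 0, 0], [0, 0, 0.0006, 0, 0, 0]]]}}

```text
time_s: 13.35
position: [0.5002, -0.2817, 0.0706]
tcp_rot: [[0.971, 0.238, -0.0], [0.238, -0.971, 0.0], [-0.0, -0.0, -1.0]]
force: [-1.1, 1.4, 0.8]
opening: 0.341
grasp_force: 30.0
```

Request:
{"op": "play_rows", "data": {"motion": [[[0, 0, 0.0003, 0, 0, 0], [0, 0, 0.0006, 0, 0, 0], [0, 0, 0.0006, 0, 0, 0], [0, 0, 0.0006, 0, 0, 0]]]}}

```text
time_s: 13.68
position: [0.5002, -0.2818, 0.0704]
tcp_rot: [[0.971, 0.238, 0.0], [0.238, -0.971, -0.0], [0.0, 0.0, -1.0]]
force: [-1.9, 1.5, 5.1]
opening: 0.341
grasp_force: 30.0
```

Request:
{"op": "play_rows", "data": {"motion": [[[0, 0, 0.0002, 0, 0, 0], [0, 0, 0.0004, 0, 0, 0], [0, 0, 0.0004, 0, 0, 0], [0, 0, 0.0004, 0, 0, 0]]]}}

```text
time_s: 14.02
position: [0.5003, -0.2818, 0.0704]
tcp_rot: [[0.971, 0.238, 0.0], [0.238, -0.971, -0.0], [0.0, 0.0, -1.0]]
force: [-2.0, 0.9, 8.1]
opening: 0.343
grasp_force: 30.0
```

Request:
{"op": "play_rows", "data": {"motion": [[[0, 0, 0.0002, 0, 0, 0], [0, 0, 0.0002, 0, 0, 0], [0, 0, 0.0002, 0, 0, 0], [0, 0, 0.0002, 0, 0, 0], [0, 0, 0.0002, 0, 0, 0], [0, 0, 0.0002, 0, 0, 0], [0, 0, 0.0002, 0, 0, 0], [0, 0, 0.0002, 0, 0, 0]]]}}

```text
time_s: 14.68
position: [0.5002, -0.2818, 0.0704]
tcp_rot: [[0.971, 0.238, 0.0], [0.238, -0.971, -0.0], [0.0, 0.0, -1.0]]
force: [-1.7, 2.1, 8.9]
opening: 0.339
grasp_force: 30.0
```

Request:
{"op": "play_rows", "data": {"motion": [[[0, 0, 0, 0, 0, 0], [0, 0, 0, 0, 0, 0], [0, 0, 0, 0, 0, 0], [0, 0, 0, 0, 0, 0], [0, 0, 0, 0, 0, 0], [0, 0, 0, 0, 0, 0]]]}}

```text
time_s: 15.18
position: [0.5003, -0.2818, 0.0704]
tcp_rot: [[0.971, 0.238, 0.0], [0.238, -0.971, -0.0], [0.0, 0.0, -1.0]]
force: [-2.0, 0.8, 9.0]
opening: 0.347
grasp_force: 30.0
```

```bash
python3 - <<'E'
from h import *
s=bot.read_state(); print({k:np.round(s[k],4).tolist() for k in ["time_s","position","tcp_rot","force","moment"]})
d=imaging.capture("wrist"); np.save("w7.npy",d,allow_pickle=True)
E
```

```text
{'time_s': 15.1833, 'position': [0.5003, -0.2818, 0.0704], 'tcp_rot': [[0.9712, 0.2382, 0.0003], [0.2382, -0.9712, -0.0002], [0.0002, 0.0003, -1.0]], 'force': [-2.0016, 0.8307, 8.9739], 'moment': [0.3798, 0.4361, 0.0198]}
```

Request:
{"op": "play_rows", "data": {"motion": [[[0, 0, 0.0001, 0, 0, 0], [0, 0, 0.0002, 0, 0, 0], [0, 0, 0.0002, 0, 0, 0], [0, 0, 0.0002, 0, 0, 0], [0, 0, 0.0002, 0, 0, 0], [0, 0, 0.0002, 0, 0, 0], [0, 0, 0.0002, 0, 0, 0], [0, 0, 0.0002, 0, 0, 0]]]}}

```text
time_s: 15.9
position: [0.5002, -0.2818, 0.0704]
tcp_rot: [[0.971, 0.238, 0.0], [0.238, -0.971, -0.0], [0.0, 0.0, -1.0]]
force: [-2.0, 1.3, 10.3]
opening: 0.341
grasp_force: 30.0
```

Request:
{"op": "play_rows", "data": {"motion": [[[0, 0, 0, 0, 0, 0], [0, 0, 0, 0, 0, 0], [0, 0, 0, 0, 0, 0], [0, 0, 0, 0, 0, 0], [0, 0, 0, 0, 0, 0], [0, 0, 0, 0, 0, 0]]]}}

```text
time_s: 16.4
position: [0.5002, -0.2818, 0.0704]
tcp_rot: [[0.971, 0.238, 0.0], [0.238, -0.971, -0.0], [0.0, 0.0, -1.0]]
force: [-2.5, 2.2, 11.1]
opening: 0.341
grasp_force: 30.0
```

Request:
{"op": "play_rows", "data": {"motion": [[[0, 0, -0.001, 0, 0, 0], [0, 0, -0.003, 0, 0, 0], [0, 0, -0.008, 0, 0, 0], [0, 0, -0.018, 0, 0, 0], [0, 0, -0.03, 0, 0, 0], [0, 0, -0.042, 0, 0, 0], [0, 0, -0.05, 0, 0, 0], [0, 0, -0.05, 0, 0, 0]]]}}

```text
time_s: 17.07
position: [0.5014, -0.2827, 0.1212]
tcp_rot: [[0.971, 0.238, 0.003], [0.238, -0.971, -0.003], [0.002, 0.003, -1.0]]
force: [-0.3, -0.2, -2.4]
opening: 0.342
grasp_force: 30.0
```

Request:
{"op": "play_rows", "data": {"motion": [[[0, 0, -0.01, 0, 0, 0], [0, 0, -0.02, 0, 0, 0], [0, 0, -0.03, 0, 0, 0], [0, 0, -0.03, 0, 0, 0], [0, 0, -0.03, 0, 0, 0]]]}}

```text
time_s: 17.48
position: [0.5007, -0.2821, 0.1501]
tcp_rot: [[0.971, 0.238, 0.001], [0.238, -0.971, -0.001], [0.001, 0.002, -1.0]]
force: [-0.5, -1.0, -1.6]
opening: 0.345
grasp_force: 30.0
```

```bash
python3 goal.py .5354 -.0205 -7.2;  python3 - <<'E'
from h import *
d=imaging.capture("wrist"); np.save("w8.npy",d,allow_pickle=True)
f=[d["frame"]]+[np.load(f"w{k}.npy",allow_pickle=True).item()["frame"] for k in (4,7)]
cv2.imwrite("pics/m.png",np.hstack([cv2.resize(x[190:250,225:300,::-1],None,fx=3.5,fy=3.5,interpolation=cv2.INTER_CUBIC) for x in f]))
E
```

```text
t 17.48 z 0.1501 F [-0.53 -0.99 -1.56] open 0.34487018722194124 tilt [ 0.0015 -0.0012]
tool dx,dy mm [  96.03 -245.84] wz 20.98
```

View pics/m.png

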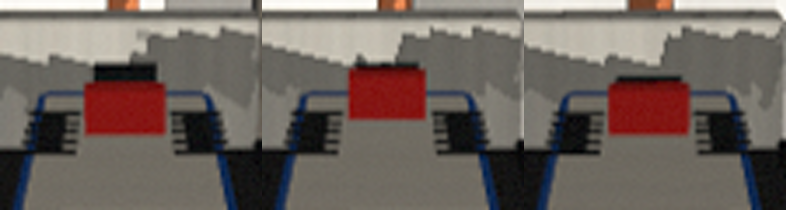

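The crops show after release, before, and pressed. The red pointer has risen by about 4.3 px, and the dark carrier has dropped back below it. Next I compute the reading.

```bash
cat > red.py <<'E'
from h import *
def edges(d):
    f=d["frame"].astype(float)[195:245,225:300]; e=np.clip(f[:,:,0]-(f[:,:,1]+f[:,:,2])/2,0,None)
    def cross(p,off):
        m=p>np.percentile(p,90)*.5; i=np.where(m)[0]; h=np.median(p[i])*.5; a,b=i[0],i[-1]
        return off+a-(p[a]-h)/(p[a]-p[a-1]), off+b+(p[b]-h)/(p[b]-p[b+1])
    M=e>40; r=np.where(M.sum(1)>8)[0]; c=np.where(M.sum(0)>6)[0]
    t,b=cross(e[:,c[3]:c[-3]].mean(1),195); l,rr=cross(e[r[2]:r[-2]].mean(0),225)
    g=d["frame"].sum(2).astype(float)
    return t,b,l,rr
def zof(d,T,v,x):  # T=(pos,R): tool z of point (x,0,z) seen at row v
    from scipy.optimize import brentq
    return brentq(lambda z: proj(d,T[0]+T[1]@np.array([x,0,z]))[1]-v,-.04,.06)
E
python3 - <<'E'
from red import *
s=bot.read_state()
Rt=np.array(s["tcp_rot"]); 
for k in (4,5,6,7,8):
    d=np.load(f"w{k}.npy",allow_pickle=True).item(); Rc=np.array(d["R"]); c=-Rc.T@d["t"]
    if k==4: d8=np.load("w8.npy",allow_pickle=True).item(); A=np.array(d8["R"])@Rt  # cam<-tool
    R=Rc.T@A; pos=c-R@np.array([.0749,-.0002,-.1452]); T=(pos,R)
    t,b,l,r=edges(d); 
    g=d["frame"].sum(2).astype(int)[170:200,228:240].mean(1); 
    zt,zb=zof(d,T,t,.021),zof(d,T,b,.013)
    print(k,np.round([t,b,l,r,r-l],2),"z mm x21:%.2f x21bottom:%.2f x13:%.2f"%(zt*1e3,zof(d,T,b,.021)*1e3,zb*1e3))
E
```

```text
4 [209.33 223.71 249.21 271.34  22.13] z mm x21:21.99 x21bottom:-0.61 x13:20.85
5 [209.33 223.72 249.21 271.34  22.13] z mm x21:21.98 x21bottom:-0.61 x13:20.85
6 [209.35 223.71 249.21 271.34  22.13] z mm x21:21.94 x21bottom:-0.61 x13:20.85
7 [213.15 228.17 248.53 271.82  23.29] z mm x21:15.39 x21bottom:-6.51 x13:14.07
8 [212.92 228.16 248.58 271.83  23.25] z mm x21:15.77 x21bottom:-6.50 x13:14.08
```

Request:
{"op": "play_rows", "data": {"motion": [[[0.005, -0.012, 0, 0, 0, 1], [0.015, -0.04, 0, 0, 0, 3], [0.029, -0.075, 0, 0, 0, 6], [0.043, -0.11, 0, 0, 0, 10], [0.057, -0.145, 0, 0, 0, 14], [0.07, -0.18, 0, 0, 0, 17], [0.084, -0.215, 0, 0, 0, 20], [0.093, -0.238, 0, 0, 0, 21]]]}}

```text
time_s: 18.2
position: [0.533, -0.0251, 0.1486]
tcp_rot: [[0.992, -0.126, -0.002], [-0.126, -0.992, 0.001], [-0.002, -0.001, -1.0]]
force: [1.2, 0.5, -2.3]
opening: 0.341
grasp_force: 30.0
```

Request:
{"op": "play_rows", "data": {"motion": [[[0, 0, 0, 0, 0, 0], [0, 0, 0, 0, 0, 0], [0, 0, 0, 0, 0, 0], [0, 0, 0, 0, 0, 0]]]}}

```text
time_s: 18.53
position: [0.5339, -0.0296, 0.149]
tcp_rot: [[0.992, -0.127, -0.0], [-0.127, -0.992, -0.0], [-0.0, 0.0, -1.0]]
force: [-0.8, 0.4, -1.7]
opening: 0.344
grasp_force: 30.0
```

```bash
python3 goal.py .5354 -.0205 -7.2;python3 goal.py .5474 -.0221 -7.2
```

```text
t 18.53 z 0.149 F [-0.76  0.36 -1.72] open 0.3441300019228058 tilt [-0.0002 -0.0003]
tool dx,dy mm [ 0.34 -9.26] wz -0.09
t 18.53 z 0.149 F [-0.76  0.36 -1.72] open 0.3441300019228058 tilt [-0.0002 -0.0003]
tool dx,dy mm [12.44 -9.19] wz -0.09
```

```bash
python3 - <<'E'
from red import *
d=np.load("w8.npy",allow_pickle=True).item()
A=np.array([[.001,1,-.001],[-.962,0,-.274],[-.274,.001,.962]]); Rc=np.array(d["R"]); c=-Rc.T@d["t"]; R=Rc.T@A; pos=c-R@np.array([.0749,-.0002,-.1452])
for p in [(25,-23,35.5),(25,23,35.5),(25,0,43.5),(13,-15,35.5),(13,15,35.5),(13,-15,-20.5),(13,15,-20.5)]: print(p,proj(d,pos+R@(np.array(p)/1e3)).round(2))
for k in (4,8):
    f=np.load(f"w{k}.npy",allow_pickle=True).item()["frame"].astype(int)
    print(k); 
    for u in (244,255): print(u,[ (v,*f[v,u]) for v in list(range(189,198))+list(range(211,220))+list(range(248,256))])
    for v in (193+6,247): print(v,f[v,215:235].sum(1).tolist(),f[v,285:305].sum(1).tolist())
E
```

```text
(25, -23, 35.5) [221.14 195.42]
(25, 23, 35.5) [299.38 195.42]
(25, 0, 43.5) [260.25 191.94]
(13, -15, 35.5) [235.17 214.76]
(13, 15, 35.5) [285.32 214.76]
(13, -15, -20.5) [225.41 257.1 ]
(13, 15, -20.5) [295.28 257.09]
4
244 [(189, np.int64(250), np.int64(249), np.int64(244)), (190, np.int64(251), np.int64(250), np.int64(244)), (191, np.int64(255), np.int64(253), np.int64(249)), (192, np.int64(233), np.int64(229), np.int64(217)), (193, np.int64(111), np.int64(107), np.int64(100)), (194, np.int64(88), np.int64(86), np.int64(81)), (195, np.int64(135), np.int64(131), np.int64(120)), (196, np.int64(176), np.int64(171), np.int64(160)), (197, np.int64(193), np.int64(186), np.int64(174)), (211, np.int64(104), np.int64(102), np.int64(94)), (212, np.int64(105), np.int64(102), np.int64(95)), (213, np.int64(105), np.int64(102), np.int64(97)), (214, np.int64(104), np.int64(101), np.int64(94)), (215, np.int64(94), np.int64(95), np.int64(92)), (216, np.int64(54), np.int64(64), np.int64(85)), (217, np.int64(80), np.int64(80), np.int64(87)), (218, np.int64(114), np.int64(108), np.int64(98)), (219,
[... 4493 characters left out ...]
.int64(104)), (250, np.int64(138), np.int64(133), np.int64(120)), (251, np.int64(154), np.int64(145), np.int64(132)), (252, np.int64(109), np.int64(106), np.int64(106)), (253, np.int64(8), np.int64(35), np.int64(80)), (254, np.int64(11), np.int64(39), np.int64(80)), (255, np.int64(17), np.int64(42), np.int64(83))]
199 [549, 549, 552, 556, 561, 565, 562, 554, 568, 564, 566, 560, 568, 566, 567, 565, 557, 552, 557, 565] [593, 574, 458, 286, 290, 299, 292, 300, 354, 433, 459, 445, 460, 476, 323, 281, 277, 280, 278, 280]
247 [44, 28, 38, 26, 35, 36, 66, 47, 64, 66, 52, 44, 51, 79, 118, 142, 181, 316, 323, 324] [329, 320, 333, 316, 217, 123, 138, 73, 53, 59, 65, 58, 49, 46, 51, 53, 54, 34, 34, 42]
```

Request:
{"op": "play_rows", "data": {"motion": [[[0.002, -0.004, 0, 0, 0, 0], [0.006, -0.0092, 0, 0, 0, 0], [0.006, -0.0092, 0.01, 0, 0, 0], [0.006, -0.0092, 0.025, 0, 0, 0], [0.006, -0.0092, 0.032, 0, 0, 0], [0.006, -0.0092, 0.034, 0, 0, 0], [0.006, -0.0092, 0.034, 0, 0, 0], [0.006, -0.0092, 0.034, 0, 0, 0]]]}}

```text
time_s: 19.2
position: [0.5411, -0.0202, 0.1152]
tcp_rot: [[0.992, -0.126, -0.0], [-0.126, -0.992, -0.0], [-0.0, 0.0, -1.0]]
force: [-0.2, 0.2, -1.5]
opening: 0.345
grasp_force: 30.0
```

```bash
python3 goal.py .5414 -.0213 -7.2; python3 - <<'E'
from h import *
d=imaging.capture("wrist"); np.save("w9.npy",d,allow_pickle=True)
cv2.imwrite("pics/w9.png",cv2.resize(d["frame"][100:330,140:400,::-1],None,fx=2.6,fy=2.6,interpolation=cv2.INTER_CUBIC))
E
```

```text
t 19.2 z 0.1152 F [-0.21  0.16 -1.48] open 0.3445613668605806 tilt [-0.0001 -0.    ]
tool dx,dy mm [0.42 1.02] wz -0.03
```

View pics/w9.png

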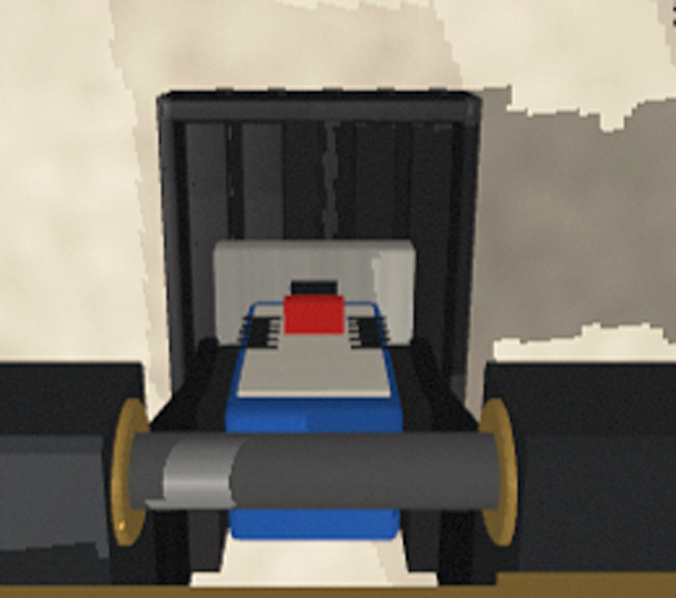

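The gauge (centre column 315) is aligned with the dish (centre about 319), and the slats run parallel to the foot. Lowering.

Request:
{"op": "play_rows", "data": {"motion": [[[0.0003, 0.0008, 0.004, 0, 0, 0], [0.0003, 0.0008, 0.012, 0, 0, 0], [0.0003, 0.0008, 0.022, 0, 0, 0], [0.0003, 0.0008, 0.031, 0, 0, 0], [0.0003, 0.0008, 0.038, 0, 0, 0], [0.0003, 0.0008, 0.042, 0, 0, 0], [0.0003, 0.0008, 0.0425, 0, 0, 0], [0.0003, 0.0008, 0.0425, 0, 0, 0]]]}}

```text
time_s: 19.92
position: [0.541, -0.0209, 0.0722]
tcp_rot: [[0.992, -0.126, -0.001], [-0.126, -0.992, 0.0], [-0.001, -0.0, -1.0]]
force: [0.5, -0.2, -1.4]
opening: 0.345
grasp_force: 30.0
```

Request:
{"op": "play_rows", "data": {"motion": [[[0, 0, 0.0005, 0, 0, 0], [0, 0, 0.001, 0, 0, 0], [0, 0, 0.0015, 0, 0, 0], [0, 0, 0.0018, 0, 0, 0], [0, 0, 0.002, 0, 0, 0], [0, 0, 0.002, 0, 0, 0], [0, 0, 0.002, 0, 0, 0]]]}}

```text
time_s: 20.5
position: [0.5412, -0.0209, 0.0708]
tcp_rot: [[0.992, -0.126, 0.0], [-0.126, -0.992, -0.0], [0.0, 0.0, -1.0]]
force: [-1.0, 0.7, -1.7]
opening: 0.343
grasp_force: 30.0
```

Request:
{"op": "play_rows", "data": {"motion": [[[0, 0, 0.0003, 0, 0, 0], [0, 0, 0.0006, 0, 0, 0], [0, 0, 0.0008, 0, 0, 0], [0, 0, 0.0008, 0, 0, 0], [0, 0, 0.0008, 0, 0, 0]]]}}

```text
time_s: 20.92
position: [0.5411, -0.0209, 0.0699]
tcp_rot: [[0.992, -0.126, -0.0], [-0.126, -0.992, 0.0], [-0.0, -0.0, -1.0]]
force: [-0.2, -0.2, -2.4]
opening: 0.344
grasp_force: 30.0
```

Request:
{"op": "play_rows", "data": {"motion": [[[0, 0, 0.0003, 0, 0, 0], [0, 0, 0.0006, 0, 0, 0], [0, 0, 0.0006, 0, 0, 0], [0, 0, 0.0006, 0, 0, 0]]]}}

```text
time_s: 21.25
position: [0.5412, -0.021, 0.0695]
tcp_rot: [[0.992, -0.126, 0.0], [-0.126, -0.992, -0.0], [0.0, 0.0, -1.0]]
force: [-0.4, 0.3, -0.3]
opening: 0.347
grasp_force: 30.0
```

Request:
{"op": "play_rows", "data": {"motion": [[[0, 0, 0, 0, 0, 0], [0, 0, 0, 0, 0, 0], [0, 0, 0, 0, 0, 0], [0, 0, 0, 0, 0, 0], [0, 0, 0, 0, 0, 0], [0, 0, 0, 0, 0, 0], [0, 0, 0, 0, 0, 0], [0, 0, 0, 0, 0, 0]]], "fingers": 0.08}}

```text
time_s: 21.92
position: [0.5412, -0.0209, 0.0693]
tcp_rot: [[0.992, -0.126, -0.0], [-0.126, -0.992, 0.0], [-0.0, -0.0, -1.0]]
force: [-0.3, -0.2, 0.3]
opening: 0.858
grasp_force: 0.0
```

Request:
{"op": "play_rows", "data": {"motion": [[[0, 0, -0.003, 0, 0, 0], [0, 0, -0.01, 0, 0, 0], [0, 0, -0.022, 0, 0, 0], [0, 0, -0.036, 0, 0, 0], [0, 0, -0.05, 0, 0, 0], [0, 0, -0.062, 0, 0, 0], [0, 0, -0.07, 0, 0, 0], [0, 0, -0.07, 0, 0, 0]]]}}

```text
time_s: 22.58
position: [0.5424, -0.0212, 0.1415]
tcp_rot: [[0.992, -0.126, 0.004], [-0.126, -0.992, -0.001], [0.004, 0.0, -1.0]]
force: [0.6, 0.1, 0.3]
opening: 0.921
grasp_force: 0.0
```

Request:
{"op": "play_rows", "data": {"motion": [[[0.005, 0, -0.005, 0, -4, 0], [0.015, 0, -0.005, 0, -10, 0], [0.025, 0, 0, 0, -16, 0], [0.033, 0, 0.005, 0, -22, 0], [0.039, 0, 0.01, 0, -28, 0], [0.043, 0, 0.016, 0, -34, 0], [0.044, 0, 0.0215, 0, -39, 0], [0.044, 0, 0.0215, 0, -39, 0]]]}}

```text
time_s: 23.25
position: [0.5849, -0.0267, 0.1124]
tcp_rot: [[0.767, -0.126, -0.63], [-0.097, -0.992, 0.08], [-0.635, -0.0, -0.773]]
force: [0.5, 0.7, -0.6]
opening: 0.921
grasp_force: 0.0
```

Request:
{"op": "play_rows", "data": {"motion": [[[0, 0, 0, 0, 0, 0], [0, 0, 0, 0, 0, 0], [0, 0, 0, 0, 0, 0]]]}}

```text
time_s: 23.5
position: [0.5844, -0.0263, 0.1191]
tcp_rot: [[0.772, -0.126, -0.623], [-0.098, -0.992, 0.079], [-0.628, 0.0, -0.778]]
force: [-0.1, 0.3, 0.3]
opening: 0.925
grasp_force: 0.0
```

```bash
python3 - <<'E'
from h import *
s=bot.read_state(); print({k:np.round(s[k],4).tolist() for k in ["time_s","position","tcp_rot","force","joint_positions"]})
d=imaging.capture("wrist"); np.save("w10.npy",d,allow_pickle=True)
p=proj(d,[.554,-.0225,.055]); print(p); x,y=[int(v) for v in p]; 
x0,y0=max(x-65,0),max(y-60,0); print(x0,y0)
cv2.imwrite("pics/w10.png",cv2.resize(d["frame"][y0:y0+120,x0:x0+130,::-1],None,fx=5,fy=5,interpolation=cv2.INTER_CUBIC))
E
```

```text
{'time_s': 23.5, 'position': [0.5844, -0.0263, 0.1191], 'tcp_rot': [[0.7721, -0.1256, -0.623], [-0.0978, -0.9921, 0.0788], [-0.628, 0.0001, -0.7783]], 'force': [-0.0909, 0.3248, 0.2762], 'joint_positions': [-12.0084, 52.6876, 65.7822, -3.0612, 100.3167, 85.7188]}
[260.20351    194.66210713]
195 134
```

View pics/w10.png

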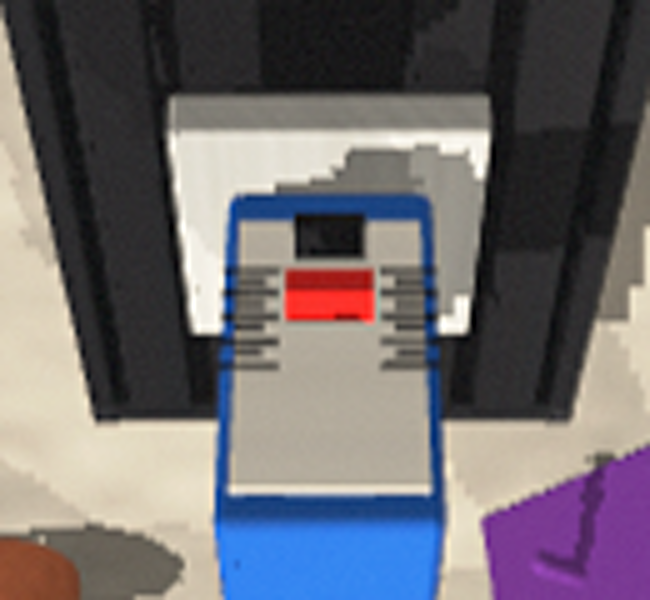

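The upside-down close-up shows the foot at the top (rows 95–130) and the block bottom at row 195. The dark carrier is at rows 213–258, the red pointer at 268–320 (front face 268–290, top 290–320), and comb ticks from 270 to 365.

```bash
python3 - <<'E'
from red import *
from scipy.optimize import brentq
d=np.load("w10.npy",allow_pickle=True).item()
f=d["frame"].astype(int)
for u in (235,250,260,): print(u,"foot/face",[(v,*f[v,u].tolist()) for v in list(range(151,164))+list(range(171,204))])
print("tick",[(v,int(f[v,243:248].sum(1).mean())) for v in range(184,212)])
print("tickR",[(v,int(f[v,273:279].sum(1).mean())) for v in range(184,212)])
print("top",[(v,*f[v,255].tolist()) for v in range(228,244)])
yaw=np.radians(-7.2); ux=np.array([np.cos(yaw),np.sin(yaw),0]); A=np.array([.5411,-.0211,.026])
row=lambda x,h: proj(d,A+ux*x/1e3+np.array([0,0,h/1e3]))
for x,h in [(25,0),(25,8),(13,8),(13,64),(13,22.65),(13,29.4)]: print(x,h,row(x,h).round(2))
E
```

```text
235 foot/face [(151, 38, 37, 38), (152, 50, 50, 46), (153, 105, 101, 94), (154, 130, 125, 118), (155, 129, 125, 117), (156, 131, 127, 119), (157, 127, 123, 116), (158, 125, 121, 113), (159, 136, 133, 124), (160, 200, 195, 184), (161, 231, 226, 215), (162, 229, 223, 211), (163, 228, 223, 210), (171, 229, 224, 212), (172, 230, 225, 214), (173, 231, 226, 216), (174, 230, 225, 214), (175, 230, 225, 215), (176, 230, 224, 215), (177, 229, 225, 213), (178, 229, 224, 213), (179, 230, 225, 214), (180, 228, 225, 214), (181, 228, 225, 214), (182, 236, 231, 221), (183, 241, 237, 228), (184, 242, 239, 229), (185, 243, 238, 229), (186, 242, 238, 229), (187, 243, 239, 229), (188, 243, 238, 230), (189, 242, 238, 229), (190, 244, 239, 230), (191, 243, 239, 229), (192, 242, 239, 229), (193, 241, 239, 229), (194, 241, 238, 229), (195, 241, 238, 227), (196, 241, 238, 229), (197, 242, 239, 230), (198, 243, 239, 230), (199, 249, 246, 236), (200, 199, 193, 179), (201, 31, 33, 32), (202, 20, 22, 24), (203, 22, 22, 24)]
250 foot/face [(151, 23, 21, 22), (152, 48, 47, 46), (153, 109, 106, 101), (154, 134, 128
[... 2328 characters left out ...]
 (193, 330), (194, 324), (195, 333), (196, 326), (197, 232), (198, 315), (199, 244), (200, 411), (201, 373), (202, 286), (203, 382), (204, 286), (205, 345), (206, 282), (207, 276), (208, 464), (209, 502), (210, 496), (211, 498)]
top [(228, 180, 172, 156), (229, 178, 171, 155), (230, 181, 173, 155), (231, 227, 217, 197), (232, 203, 201, 200), (233, 68, 97, 146), (234, 21, 63, 125), (235, 29, 69, 128), (236, 27, 64, 126), (237, 33, 77, 145), (238, 43, 97, 182), (239, 48, 114, 217), (240, 50, 127, 234), (241, 51, 132, 240), (242, 52, 133, 240), (243, 53, 133, 241)]
25 0 [260.5  152.09]
25 8 [260.51 160.43]
13 8 [260.5  171.44]
13 64 [260.6 239.5]
13 22.65 [260.52 187.36]
13 29.4 [260.53 195.11]
```

```bash
python3 - <<'E'
from red import *
def prof(k,cols,rows):
    f=np.load(f"w{k}.npy",allow_pickle=True).item()["frame"].astype(int); 
    for c in cols: print(k,c,[(v,int(f[v,c].sum())) for v in rows])
prof(4,(240,242,244,246,278,280),range(216,236))
prof(8,(240,242,244,246),range(216,236))
prof(10,(241,243,246,249,273,276),range(183,212))
for k in (4,8): print(k,edges(np.load(f"w{k}.npy",allow_pickle=True).item()))
f=np.load("w4.npy",allow_pickle=True).item()["frame"].astype(int); print([(v,*f[v,258].tolist()) for v in range(205,228)])
f=np.load("w8.npy",allow_pickle=True).item()["frame"].astype(int); print([(v,*f[v,258].tolist()) for v in range(205,232)])
E
```

```text
4 240 [(216, 192), (217, 253), (218, 321), (219, 318), (220, 332), (221, 241), (222, 73), (223, 49), (224, 47), (225, 51), (226, 29), (227, 33), (228, 59), (229, 50), (230, 60), (231, 44), (232, 52), (233, 78), (234, 250), (235, 318)]
4 242 [(216, 206), (217, 252), (218, 320), (219, 320), (220, 325), (221, 248), (222, 77), (223, 29), (224, 38), (225, 37), (226, 41), (227, 31), (228, 63), (229, 68), (230, 65), (231, 92), (232, 79), (233, 83), (234, 245), (235, 327)]
4 244 [(216, 203), (217, 247), (218, 320), (219, 317), (220, 326), (221, 242), (222, 95), (223, 216), (224, 195), (225, 189), (226, 232), (227, 128), (228, 256), (229, 259), (230, 97), (231, 264), (232, 247), (233, 108), (234, 248), (235, 325)]
4 246 [(216, 203), (217, 247), (218, 320), (219, 316), (220, 323), (221, 236), (222, 97), (223, 256), (224, 230), (225, 172), (226, 224), (227, 137), (228, 245), (229, 260), (230, 131), (231, 254), (232, 255), (233, 155), (234, 257), (235, 314)]
4 278 [(216, 198), (217, 254), (218, 324), (219, 317), (220, 326), (221, 249), (222, 76), (223, 32), (224, 49), (225, 49), (226, 47), (227,
[... 4002 characters left out ...]
33, 25, 22), (221, 131, 19, 19), (222, 133, 21, 20), (223, 131, 27, 26), (224, 120, 85, 79), (225, 111, 111, 101), (226, 110, 107, 99), (227, 112, 107, 97)]
[(205, 199, 193, 180), (206, 203, 197, 183), (207, 167, 161, 150), (208, 75, 72, 68), (209, 6, 10, 12), (210, 15, 17, 17), (211, 8, 16, 17), (212, 14, 18, 20), (213, 81, 19, 22), (214, 106, 18, 16), (215, 113, 20, 22), (216, 127, 20, 19), (217, 135, 21, 21), (218, 136, 23, 24), (219, 135, 20, 17), (220, 135, 23, 23), (221, 134, 23, 19), (222, 133, 18, 18), (223, 135, 24, 24), (224, 134, 22, 18), (225, 132, 18, 17), (226, 136, 25, 21), (227, 136, 18, 18), (228, 124, 64, 56), (229, 116, 102, 92), (230, 114, 112, 102), (231, 114, 110, 100)]
```

```bash
cat > fit.py <<'E'
import numpy as np, cv2
from scipy.optimize import least_squares
# rows measured; feature -> (x,h) as function of parameters
A={'fb':192.37,'ft':195.3,'bb':215.3,'pb':216.9,'pt':252.15,'t0':221.85,'t4':224.75,'t8':227.1,'t12':230.15,'t16':233.0}
H4=dict(A,rt=223.75,rf=211.4,rb=208.95,cb=207.65); H8=dict(A,rt=228.15,rf=215.6,rb=212.75,cb=207.75)
T={'fb':152.48,'ft':159.7,'bb':172.3,'pb':177.6,'pt':232.5,'bt':238.2,'t0':187.6,'t4':192.05,'t8':196.95,'t12':201.95,'t16':206.75,'rt':197.6,'rf':191.5,'rb':187.25,'ct':185.05,'cb':176.4}
d=np.load("w10.npy",allow_pickle=True).item(); Rc=np.array(d["R"]); c10=-Rc.T@d["t"]
yaw=np.radians(-7.2); ux=np.array([np.cos(yaw),np.sin(yaw)]); ca=np.array([(c10[:2]-[.5411,-.0211])@ux, c10[2]-.026])*1e3
look=np.array([Rc[2,:2]@ux,Rc[2,2]]); a10=np.arctan2(-look[0],-look[1])   # look tilt from vertical
K=d["camera_matrix"]
def row(cam,a,x,h):
    dx,dh=x-cam[0],h-cam[1]; depth=-dx*np.sin(a)-dh*np.cos(a); y=-dx*np.cos(a)+dh*np.sin(a)
    return K[1,2]+K[1,1]*y/depth
names=['m','h0','th','tb','tp','pitch','p','pb','pt','cpro','ct','cth','dxH','dzH','daH','dxT','dzT','daT','rpro']
x0=np.array([7,22.5,3.5,22.5,.3,4,.3,12.5,59.5,5,20,6,0,0,0,0,0,0,8.])
prior={'pitch':(4,.05),'rpro':(8,.2),'p':(.3,.3),'tp':(.3,.3),'dxH':(0,1.5),'dzH':(0,1.5),'daH':(0,.5),'dxT':(0,1.5),'dzT':(0,1.),'daT':(0,.5)}
def res(v,skip=()):
    q=dict(zip(names,v)); r=[]
    def xh(k,m):
        tick=lambda n:(13+q['tp'],q['tb']+q['pitch']*n); top=q['h0']+m
        return {'fb':(25,0),'ft':(25,8),'bb':(13,8),'bt':(13,64),'pb':(13+q['p'],q['pb']),'pt':(13+q['p'],q['pt']),'t0':tick(0),'t4':tick(1),'t8':tick(2),'t12':tick(3),'t16':tick(4),
         'rt':(13+q['p'],top),'rf':(13+q['rpro'],top),'rb':(13+q['rpro'],top-q['th']),'ct':(13+q['p'],q['ct']),'cb':(13+q['cpro'],q['ct']-q['cth'])}[k]
    aH=np.arctan2(.274,.962)
    for O,m,cam,a in ((H4,0,(74.9+q['dxH'],188.7+q['dzH']),aH+np.radians(q['daH'])),(H8,q['m'],(74.9+q['dxH'],188.7+q['dzH']),aH+np.radians(q['daH'])),(T,q['m'],(ca[0]+q['dxT'],ca[1]+q['dzT']),a10+np.radians(q['daT']))):
        for k,v_ in O.items():
            s={'fb':.4,'ft':.4,'bb':.4,'bt':.7}.get(k,.2); r.append((row(cam,a,*xh(k,m))-v_)/s)
    return np.array(r+[(q[k]-a)/b for k,(a,b) in prior.items()])
s=least_squares(res,x0,loss='soft_l1'); C=np.sqrt(np.diag(np.linalg.inv(s.jac.T@s.jac)))
for n,a,b in zip(names,s.x,C): print(n,round(a,2),"+-",round(b,2))
r=res(s.x); ks=list(H4)+list(H8)+list(T); print([(k,round(float(e),1)) for k,e in zip(ks,r) if abs(e)>1.2])
E
python3 fit.py
```

```text
m 6.88 +- 0.31
h0 25.09 +- 0.5
th 3.77 +- 0.28
tb 23.83 +- 0.44
tp 1.53 +- 0.23
pitch 4.01 +- 0.04
p 0.88 +- 0.21
pb 14.11 +- 0.45
pt 59.77 +- 0.57
cpro 8.0 +- 0.22
ct 21.0 +- 0.44
cth 2.14 +- 0.35
dxH 0.18 +- 1.11
dzH -1.86 +- 1.54
daH 0.2 +- 0.26
dxT 1.13 +- 1.62
dzT 0.84 +- 1.21
daT -0.05 +- 0.32
rpro 8.01 +- 0.16
[('fb', -1.2), ('t4', -1.4), ('fb', -1.2), ('t4', -1.4), ('rt', 1.6), ('rb', 1.9), ('ft', 3.0), ('pt', 2.0), ('bt', 1.8)]
```

Request:
{"op": "play_rows", "data": {"motion": [[[0.001, 0, 0.003, 0, -3, 0], [0.003, 0, 0.007, 0, -7, 0], [0.0055, 0, 0.012, 0, -11, 0], [0.0074, 0, 0.0171, 0, -13, 0], [0.0074, 0, 0.0171, 0, -13, 0], [0.0074, 0, 0.0171, 0, -13, 0], [0.0074, 0, 0.0171, 0, -13, 0]]]}}

```text
time_s: 24.13
position: [0.58, -0.0258, 0.1013]
tcp_rot: [[0.613, -0.126, -0.78], [-0.078, -0.992, 0.099], [-0.786, 0.0, -0.618]]
force: [-0.7, -0.5, 0.5]
opening: 0.919
grasp_force: 0.0
```

```bash
python3 - <<'E'
from h import *
s=bot.read_state(); print({k:np.round(s[k],4).tolist() for k in ["time_s","position","force","joint_positions"]})
d=imaging.capture("wrist"); np.save("w11.npy",d,allow_pickle=True); f=d["frame"].astype(int)
print([(v,*f[v,253:268].mean(0).astype(int).tolist()) for v in range(135,262)])
print("t",[(v,int(f[v,248:250].sum(1).mean())) for v in range(165,230)])
cv2.imwrite("pics/w11.png",d["frame"][:,:,::-1])
E
sed -i "s/return np.array(r+/return np.array(r+[(q['h0']-q['th']-q['ct'])\/.05]+/" fit.py; python3 fit.py | head -12
```

```text
{'time_s': 24.1333, 'position': [0.58, -0.0258, 0.1013], 'force': [-0.683, -0.4825, 0.5325], 'joint_positions': [-11.7638, 60.124, 58.4529, -3.8936, 113.1386, 85.66]}
[(135, 25, 25, 26), (136, 27, 26, 27), (137, 25, 25, 26), (138, 26, 25, 27), (139, 27, 27, 27), (140, 31, 29, 31), (141, 30, 29, 31), (142, 29, 29, 31), (143, 29, 29, 30), (144, 29, 28, 30), (145, 39, 39, 39), (146, 57, 56, 54), (147, 71, 69, 66), (148, 123, 120, 112), (149, 147, 143, 134), (150, 146, 143, 134), (151, 146, 142, 133), (152, 146, 142, 133), (153, 147, 142, 134), (154, 147, 142, 134), (155, 146, 143, 134), (156, 146, 142, 133), (157, 159, 155, 145), (158, 202, 197, 183), (159, 216, 212, 204), (160, 232, 228, 217), (161, 226, 222, 211), (162, 203, 199, 190), (163, 211, 207, 198), (164, 202, 198, 188), (165, 189, 185, 176), (166, 169, 165, 153), (167, 121, 117, 108), (168, 115, 114, 111), (169, 74, 90, 127), (170, 29, 73, 145), (171, 33, 78, 149), (172, 34, 78, 148), (173, 33, 77, 147), (174, 33, 77, 147), (175, 26, 73, 147), (176, 130, 140, 165), (177, 130, 132, 132), (178, 35, 33, 32), (179, 25, 25, 27), (
[... 2023 characters left out ...]
8, 447), (189, 215), (190, 459), (191, 594), (192, 587), (193, 597), (194, 433), (195, 257), (196, 491), (197, 590), (198, 584), (199, 588), (200, 435), (201, 352), (202, 537), (203, 586), (204, 592), (205, 534), (206, 349), (207, 358), (208, 535), (209, 582), (210, 580), (211, 585), (212, 433), (213, 265), (214, 483), (215, 579), (216, 572), (217, 570), (218, 571), (219, 576), (220, 576), (221, 576), (222, 581), (223, 582), (224, 582), (225, 584), (226, 579), (227, 575), (228, 580), (229, 579)]
m 6.99 +- 0.29
h0 24.99 +- 0.49
th 3.9 +- 0.28
tb 23.88 +- 0.43
tp 1.55 +- 0.22
pitch 4.01 +- 0.04
p 0.89 +- 0.21
pb 14.12 +- 0.45
pt 59.77 +- 0.56
cpro 8.02 +- 0.21
ct 21.09 +- 0.42
cth 2.18 +- 0.35
```

```bash
python3 - <<'E'
s=open('fit.py').read()
s=s.replace("names=[","""T2={'fb':148.0,'ft':157.7,'bb':168.9,'pb':175.9,'pt':244.2,'bt':250.3,'t0':188.98,'t4':194.9,'t8':200.75,'t12':206.5,'t16':212.95,'rt':201.75,'rf':196.95,'rb':191.6,'ct':185.97,'cb':177.45}
e=np.load("w11.npy",allow_pickle=True).item(); Re=np.array(e["R"]); c11=-Re.T@e["t"]; cb=np.array([(c11[:2]-[.5411,-.0211])@ux, c11[2]-.026])*1e3
a11=np.arctan2(-Re[2,:2]@ux,-Re[2,2])
names=['dxU','dzU','daU',""",1).replace("x0=np.array([","x0=np.array([0,0,0,").replace("prior={","prior={'dxU':(0,1.5),'dzU':(0,1.),'daU':(0,.5),")
s=s.replace("a10+np.radians(q['daT']))):","a10+np.radians(q['daT'])),(T2,q['m'],(cb[0]+q['dxU'],cb[1]+q['dzU']),a11+np.radians(q['daU']))):").replace("ks=list(H4)+list(H8)+list(T)","ks=list(H4)+list(H8)+list(T)+list(T2)")
open('fit2.py','w').write(s)
open('fit3.py','w').write(s.replace("[(q['h0']-q['th']-q['ct'])/.05]+",""))
E
echo contact; python3 fit2.py; echo free; python3 fit3.py|sed -n '4,6p;14p'
python3 - <<'E'
from h import *
for c in ["top","side"]: 
    d=imaging.capture(c); o=mask(d,(5,150,120),(20,255,255),proj(d,[.508,.2,.05]),25); print(c,rect(d,o,.06))
    cv2.imwrite(f"pics/{c}9.png",d["frame"][:,:,::-1])
E
```

```text
contact
dxU 0.99 +- 1.26
dzU 0.61 +- 0.98
daU -0.08 +- 0.31
m 7.06 +- 0.19
h0 25.11 +- 0.34
th 3.69 +- 0.15
tb 23.96 +- 0.29
tp 1.58 +- 0.19
pitch 4.02 +- 0.03
p 0.91 +- 0.2
pb 14.27 +- 0.3
pt 59.71 +- 0.37
cpro 8.0 +- 0.19
ct 21.42 +- 0.3
cth 2.5 +- 0.24
dxH 0.25 +- 1.12
dzH -1.99 +- 1.41
daH 0.24 +- 0.25
dxT 1.03 +- 1.46
dzT 0.81 +- 1.03
daT -0.03 +- 0.31
rpro 8.06 +- 0.15
[('fb', -1.3), ('t4', -1.4), ('fb', -1.3), ('t4', -1.4), ('rt', 2.1), ('rb', 2.3), ('ft', 2.6), ('bb', -1.6), ('bt', 1.6), ('t12', -1.3), ('ct', 1.5), ('ft', 3.3), ('bb', -2.3), ('bt', 2.0), ('rt', -1.7)]
free
m 6.94 +- 0.3
h0 25.23 +- 0.42
th 3.67 +- 0.15
ct 21.37 +- 0.32Traceback (most recent call last):
  File "<stdin>", line 3, in <module>
  File "h.py", line 21, in rect
    cs,_=cv2.findContours(m.astype(np.uint8),cv2.RETR_EXTERNAL,cv2.CHAIN_APPROX_NONE); c=max(cs,key=cv2.contourArea)[:,0]
                                                                                         ~~~^^^^^^^^^^^^^^^^^^^^^^^^
ValueError: max() iterable argument is empty
```

Request:
{"op": "play_rows", "data": {"motion": [[[-0.008, 0, -0.006, 0, 4, 0], [-0.022, 0, -0.018, 0, 10, 0], [-0.04, 0, -0.032, 0, 17, 0], [-0.058, 0, -0.046, 0, 24, 0], [-0.072, 0, -0.058, 0, 31, 0], [-0.082, 0, -0.066, 0, 38, 0], [-0.09, 0, -0.072, 0, 45, 0], [-0.094, 0, -0.074, 0, 52, 0]]]}}

```text
time_s: 24.9
position: [0.5819, -0.0262, 0.224]
tcp_rot: [[0.992, -0.126, 0.014], [-0.126, -0.992, -0.003], [0.014, 0.001, -1.0]]
force: [0.3, -0.0, -0.6]
opening: 0.92
grasp_force: 0.0
```

Request:
{"op": "play_rows", "data": {"motion": [[[0, -0.01, 0, 0, 0, -4], [-0.005, -0.03, 0, 0, 0, -11], [-0.01, -0.06, 0, 0, 0, -18], [-0.02, -0.09, 0, 0, 0, -25], [-0.03, -0.12, 0, 0, 0, -32], [-0.04, -0.15, 0, 0, 0, -39], [-0.05, -0.18, 0, 0, 0, -46], [-0.06, -0.2, 0, 0, 0, -53]]]}}

```text
time_s: 25.57
position: [0.5453, 0.1826, 0.221]
tcp_rot: [[0.692, 0.722, 0.003], [0.722, -0.692, 0.001], [0.003, 0.001, -1.0]]
force: [1.5, 0.2, -0.2]
opening: 0.92
grasp_force: 0.0
```

Request:
{"op": "play_rows", "data": {"motion": [[[0, 0, 0, 0, 0, -7], [0, 0, 0, 0, 0, -14], [0, 0, 0, 0, 0, -21], [0, 0, 0, 0, 0, -28], [0, 0, 0, 0, 0, -35], [0, 0, 0, 0, 0, -38.4], [0, 0, 0, 0, 0, -38.4], [0, 0, 0, 0, 0, -38.4]]]}}

```text
time_s: 26.23
position: [0.5458, 0.1801, 0.2205]
tcp_rot: [[0.103, 0.995, 0.002], [0.995, -0.103, 0.0], [0.0, 0.002, -1.0]]
force: [0.6, -0.5, 0.5]
opening: 0.919
grasp_force: 0.0
```

```bash
python3 goal.py .5075 .199 84.2; python3 - <<'E'
from h import *
s=bot.read_state(); print(np.round(s["position"],4),np.round(s["joint_positions"],1))
d=imaging.capture("wrist"); np.save("w12.npy",d,allow_pickle=True); cv2.imwrite("pics/w12.png",cv2.resize(d["frame"][:,:,::-1],(800,600)))
E
```

```text
t 26.23 z 0.2205 F [ 0.58 -0.53  0.5 ] open 0.9191195502514248 tilt [0.0016 0.0002]
tool dx,dy mm [ 14.88 -40.03] wz -0.12
[0.5458 0.1801 0.2205] [ 7.1 27.6 90.7  0.  61.6 13. ]
```

View pics/w12.png

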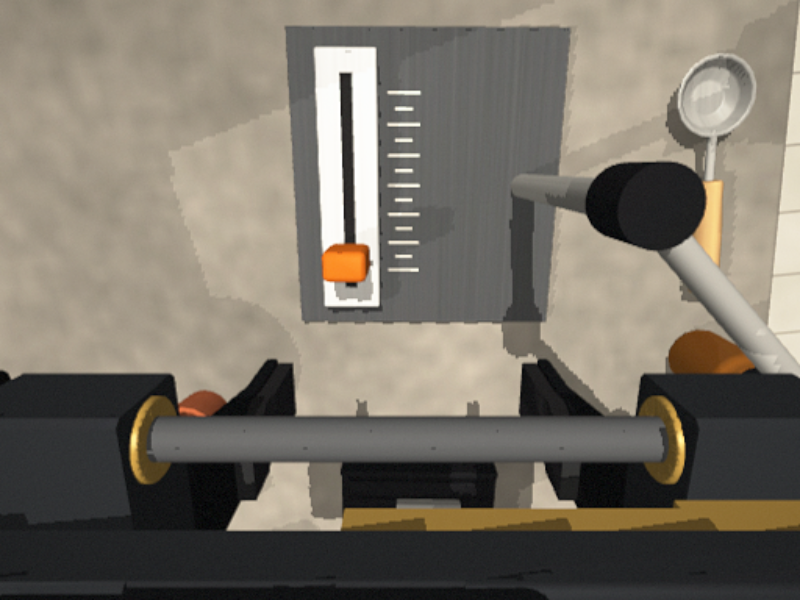

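The slide (348,263) is near the low end. There are 13 ticks, from the long zero tick at row 270 up to row 92. The post base is at (520,185).

```bash
cat > tick.py <<'E'
from h import *
def ticks(d,lo=(240,),box=(248,270,50,182),z=.006):
    u0,u1,v0,v1=box; g=d["frame"][v0:v1,u0:u1].astype(int).min(2); m=(g>130).astype(np.uint8)
    n,l,st,ce=cv2.connectedComponentsWithStats(m); P=[]
    for i in range(1,n):
        if st[i,4]>=8 and st[i,2]>=6:
            w=np.where(l==i,g-80,0).astype(float); v,u=np.mgrid[:w.shape[0],:w.shape[1]]
            P.append((u0+(u*w).sum()/w.sum(), v0+(v*w).sum()/w.sum()))
    P=np.array(sorted(P,key=lambda p:-p[1])); return P, toplane(d,P,z)[:,:2]
E
python3 - <<'E'
from tick import *
d=np.load("w12.npy",allow_pickle=True).item()
P,W=ticks(d); print(len(P),P.round(2).tolist())
i=np.arange(len(W))*.01; ax=np.polyfit(i,W[:,0],1); ay=np.polyfit(i,W[:,1],1); dirn=np.array([ax[0],ay[0]]); print("scale",np.linalg.norm(dirn),"yaw of y",np.degrees(np.arctan2(dirn[1],dirn[0])),"tick0",ax[1],ay[1])
print("resid mm",np.round((W[:,1]-np.polyval(ay,i))*1e3,2))
u=dirn/np.linalg.norm(dirn); o=mask(d,(3,150,100),(22,255,255),(222,168),28); print(trect(d,o,.06))
cs,_=cv2.findContours(o,cv2.RETR_EXTERNAL,cv2.CHAIN_APPROX_NONE); c=max(cs,key=cv2.contourArea)[:,0]; 
f=d["frame"].astype(int); print([(v,*f[v,222].tolist()) for v in range(150,190)])
for z in(.06,): 
    Q=toplane(d,c,z)[:,:2]-[ax[1],ay[1]]; s=Q@u; t=Q@np.array([u[1],-u[0]]); print("slide along",s.min(),s.max(),"across",t.min(),t.max())
E
```

```text
13 [[258.59, 172.13], [258.04, 163.51], [257.74, 154.78], [258.03, 145.79], [257.88, 136.77], [258.04, 127.49], [258.61, 118.17], [258.19, 108.8], [258.42, 99.0], [258.07, 89.18], [258.35, 79.18], [258.03, 69.12], [258.78, 58.85]]
scale 1.001604440833389 yaw of y 83.84706106168989 tick0 0.5438741002259796 0.18352968327758568
resid mm [-0.    0.02 -0.02  0.02 -0.01  0.05 -0.04 -0.12  0.01  0.06  0.07  0.03
 -0.07]
(array([ 18.16, -38.81,  23.87,  27.94,   2.65]), [[5.599999904632568, -25.399999618530273], [6.900000095367432, -53.29999923706055], [30.700000762939453, -52.20000076293945], [29.399999618530273, -24.299999237060547]])
[(150, 47, 44, 44), (151, 46, 43, 41), (152, 46, 44, 43), (153, 39, 40, 38), (154, 36, 37, 40), (155, 82, 51, 36), (156, 155, 74, 27), (157, 181, 84, 17), (158, 183, 88, 21), (159, 183, 86, 22), (160, 193, 92, 20), (161, 232, 114, 30), (162, 250, 134, 35), (163, 252, 143, 39), (164, 253, 150, 44), (165, 253, 152, 45), (166, 253, 153, 43), (167, 253, 149, 44), (168, 253, 149, 42), (169, 253, 146, 41), (170, 252, 144, 38), (171, 252, 141, 37), (172, 252, 141, 36), (173, 251, 142, 40), (174, 251, 139, 36), (175, 251, 137, 33), (176, 251, 138, 35), (177, 251, 135, 35), (178, 243, 122, 30), (179, 223, 103, 23), (180, 149, 70, 25), (181, 23, 20, 21), (182, 12, 15, 17), (183, 100, 99, 93), (184, 158, 155, 148), (185, 174, 169, 160), (186, 169, 167, 158), (187, 170, 167, 158), (188, 170, 166, 157), (189, 169, 166, 157)]
slide along 0.002836179427325199 0.026458894318025766 across -0.05064633428903608 -0.02200633570398002
```

```bash
python3 goal.py .50915 .20015 83.85; python3 - <<'E'
from h import *
d=np.load("w12.npy",allow_pickle=True).item(); f=d["frame"].astype(int); t0=np.array([.54387,.18353]);u=np.array([.1072,.9942])
print([(v,int(f[v,221].sum())) for v in list(range(26,52))]); print([(v,int(f[v,226].sum())) for v in range(178,200)])
S=lambda uv,z:(toplane(d,[uv],z)[0,:2]-t0)@u
print([round(S((221,v),.02),4) for v in (29.5,46)],[round(S((226,v),.02),4) for v in (183,196)], "top far/near",S((222,160.7),.06),S((222,180.3),.06))
E
```

```text
t 26.28 z 0.2204 F [0.15 0.13 0.07] open 0.9176984873687022 tilt [0.0014 0.0002]
tool dx,dy mm [ 16.22 -38.58] wz 0.24
[(26, 292), (27, 293), (28, 278), (29, 324), (30, 648), (31, 753), (32, 649), (33, 653), (34, 749), (35, 744), (36, 742), (37, 743), (38, 742), (39, 741), (40, 741), (41, 742), (42, 740), (43, 742), (44, 745), (45, 728), (46, 481), (47, 75), (48, 122), (49, 121), (50, 137), (51, 133)]
[(178, 398), (179, 347), (180, 244), (181, 59), (182, 45), (183, 217), (184, 432), (185, 523), (186, 510), (187, 510), (188, 506), (189, 501), (190, 492), (191, 713), (192, 760), (193, 754), (194, 762), (195, 717), (196, 373), (197, 143), (198, 176), (199, 258)]
[np.float64(0.1447), np.float64(0.1299)] [np.float64(-0.0096), np.float64(-0.0246)] top far/near 0.021892523922261438 0.0025382889261494723
```

Request:
{"op": "play_rows", "data": {"motion": [[[0.005, -0.013, 0.02, 0, 0, 0], [0.011, -0.027, 0.045, 0, 0, 0.3], [0.0155, -0.0385, 0.07, 0, 0, 0.3], [0.0155, -0.0385, 0.09, 0, 0, 0.3], [0.0155, -0.0385, 0.105, 0, 0, 0.3], [0.0155, -0.0385, 0.11, 0, 0, 0.3], [0.0155, -0.0385, 0.11, 0, 0, 0.3]]]}}

```text
time_s: 26.87
position: [0.5085, 0.1992, 0.1086]
tcp_rot: [[0.107, 0.994, -0.002], [0.994, -0.107, -0.0], [-0.001, -0.002, -1.0]]
force: [-0.1, -0.3, 0.0]
opening: 0.92
grasp_force: 0.0
```

```bash
python3 goal.py .50915 .20015 83.85
```

```text
t 26.87 z 0.1086 F [-0.12 -0.3   0.  ] open 0.9204390926812404 tilt [-0.0024 -0.0004]
tool dx,dy mm [0.99 0.55] wz -0.02
```

Request:
{"op": "play_rows", "data": {"motion": [[[0.0007, 0, 0.015, 0, 0, 0], [0.0007, 0, 0.035, 0, 0, 0], [0.0007, 0, 0.05, 0, 0, 0], [0.0007, 0, 0.06, 0, 0, 0], [0.0007, 0, 0.065, 0, 0, 0], [0.0007, 0, 0.065, 0, 0, 0], [0.0007, 0, 0.065, 0, 0, 0]]]}}

```text
time_s: 27.45
position: [0.5099, 0.2002, 0.0452]
tcp_rot: [[0.107, 0.994, 0.001], [0.994, -0.107, 0.0], [0.0, 0.001, -1.0]]
force: [0.3, 0.2, -0.4]
opening: 0.919
grasp_force: 0.0
```

Request:
{"op": "play_rows", "data": {"motion": [[[0, 0, 0, 0, 0, 0], [0, 0, 0, 0, 0, 0], [0, 0, 0, 0, 0, 0], [0, 0, 0, 0, 0, 0], [0, 0, 0, 0, 0, 0], [0, 0, 0, 0, 0, 0], [0, 0, 0, 0, 0, 0], [0, 0, 0, 0, 0, 0]]], "fingers": 0.02}}

```text
time_s: 28.12
position: [0.5093, 0.2001, 0.0445]
tcp_rot: [[0.107, 0.994, -0.0], [0.994, -0.107, 0.0], [0.0, -0.0, -1.0]]
force: [-0.6, -0.3, -0.1]
opening: 0.399
grasp_force: 0.0
```

Request:
{"op": "play_rows", "data": {"motion": [[[0, 0, 0, 0, 0, 0], [0, 0, 0, 0, 0, 0], [0, 0, 0, 0, 0, 0], [0, 0, 0, 0, 0, 0], [0, 0, 0, 0, 0, 0], [0, 0, 0, 0, 0, 0]]]}}

```text
time_s: 28.62
position: [0.5083, 0.2001, 0.0444]
tcp_rot: [[0.107, 0.994, -0.002], [0.994, -0.107, -0.0], [-0.0, -0.002, -1.0]]
force: [-4.3, 0.5, 2.5]
opening: 0.317
grasp_force: 30.0
```

Request:
{"op": "play_rows", "data": {"motion": [[[0.003, -0.0005, 0, 0, 0, 0], [0.012, -0.0005, 0, 0, 0, 0], [0.025, -0.0005, 0, 0, 0, 0], [0.038, -0.0005, 0, 0, 0, 0], [0.051, -0.0005, 0, 0, 0, 0], [0.062, -0.0005, 0, 0, 0, 0], [0.071, -0.0005, 0, 0, 0, 0], [0.077, -0.0005, 0, 0, 0, 0]]]}}

```text
time_s: 29.28
position: [0.5167, 0.2785, 0.0444]
tcp_rot: [[0.105, 0.994, -0.0], [0.994, -0.105, 0.0], [0.0, -0.0, -1.0]]
force: [-3.7, -0.4, 2.4]
opening: 0.319
grasp_force: 30.0
```

Request:
{"op": "play_rows", "data": {"motion": [[[0, 0, 0, 0, 0, 0], [0, 0, 0, 0, 0, 0], [0, 0, 0, 0, 0, 0], [0, 0, 0, 0, 0, 0]]]}}

```text
time_s: 29.62
position: [0.5165, 0.2767, 0.0445]
tcp_rot: [[0.107, 0.994, -0.001], [0.994, -0.107, 0.0], [0.0, -0.001, -1.0]]
force: [-4.5, 1.7, 1.8]
opening: 0.316
grasp_force: 30.0
```

```bash
python3 - <<'E'
from h import *
s=bot.read_state(); p=np.array(s["position"])[:2]; u=np.array([.1072,.9942]); print("moved along",(p-[.5083,.2001])@u,"TCP s",(p-[.54387,.18353])@u,s["force"])
d=imaging.capture("wrist"); np.save("w13.npy",d,allow_pickle=True); cv2.imwrite("pics/w13.png",d["frame"][:,:,::-1])
d=imaging.capture("top"); o=mask(d,(3,150,100),(22,255,255),proj(d,[.517,.277,.06]),25)
if o.any():
    r=rect(d,o,.06)[:2]/1e3; print(r,(r-[.54387,.18353])@u)
E
```

```text
moved along 0.07705804130587542 TCP s 0.08971883130587542 [-4.51088657  1.71040262  1.77711164]
[0.5153 0.271 ] 0.08389997000000002
```

Request:
{"op": "play_rows", "data": {"motion": [[[0, 0, 0, 0, 0, 0], [0, 0, 0, 0, 0, 0], [0, 0, 0, 0, 0, 0], [0, 0, 0, 0, 0, 0], [0, 0, 0, 0, 0, 0], [0, 0, 0, 0, 0, 0], [0, 0, 0, 0, 0, 0], [0, 0, 0, 0, 0, 0]]], "fingers": 0.08}}

```text
time_s: 30.38
position: [0.5172, 0.2767, 0.0446]
tcp_rot: [[0.107, 0.994, 0.0], [0.994, -0.107, 0.0], [0.0, 0.0, -1.0]]
force: [-0.1, 0.3, 0.2]
opening: 0.836
grasp_force: 0.0
```

Request:
{"op": "play_rows", "data": {"motion": [[[0, 0, -0.008, 0, 0, 0], [0, 0, -0.025, 0, 0, 0], [0, 0, -0.05, 0, 0, 0], [-0.01, 0, -0.08, 0, 0, 0], [-0.025, 0, -0.11, 0, 0, 0], [-0.04, 0, -0.14, 0, 0, 0], [-0.06, 0, -0.165, 0, 0, 0], [-0.07, 0, -0.176, 0, 0, 0]]]}}

```text
time_s: 31.05
position: [0.5108, 0.206, 0.2246]
tcp_rot: [[0.107, 0.994, 0.006], [0.994, -0.107, 0.0], [0.001, 0.006, -1.0]]
force: [0.2, 0.2, -0.5]
opening: 0.919
grasp_force: 0.0
```

Request:
{"op": "play_rows", "data": {"motion": [[[0, 0, 0, 0, 0, 0], [0, 0, 0, 0, 0, 0], [0, 0, 0, 0, 0, 0]]]}}

```text
time_s: 31.3
position: [0.5086, 0.2074, 0.2192]
tcp_rot: [[0.107, 0.994, -0.003], [0.994, -0.107, 0.0], [-0.0, -0.003, -1.0]]
force: [0.2, -0.5, -1.0]
opening: 0.919
grasp_force: 0.0
```

```bash
python3 - <<'E'
from tick import *
s=bot.read_state(); print(np.round(s["position"],4))
d=imaging.capture("wrist"); np.save("w14.npy",d,allow_pickle=True); cv2.imwrite("pics/w14.png",d["frame"][:,:,::-1])
c0=proj(d,[.54387,.18353,.006]); c1=proj(d,[.54387+.12*.1072,.18353+.12*.9942,.006]); print(c0,c1)
um=int((c0[0]+c1[0])/2); P,W=ticks(d,box=(um-11,um+11,int(c1[1])-5,int(c0[1])+6)); print(len(P),P.round(1).tolist())
k=np.round((W-[.54387,.18353])@np.array([.1072,.9942])/.01); ax=np.polyfit(k*.01,W[:,0],1); ay=np.polyfit(k*.01,W[:,1],1); u=np.array([ax[0],ay[0]]); sc=np.linalg.norm(u); u/=sc; print("k",k,"scale",sc,"tick0",ax[1],ay[1])
o=proj(d,[.517,.277,.06]); f=d["frame"].astype(int); uc=int(round(o[0])); v0=int(o[1])
col=f[v0-22:v0+22,uc-3:uc+4].mean(1); print(uc,[(v0-22+i,*c.astype(int).tolist()) for i,c in enumerate(col)])
S=lambda v,z:(toplane(d,[(uc,v)],z)[0,:2]-[ax[1],ay[1]])@u/sc
print([(v,round(S(v,.06),4)) for v in range(v0-15,v0+16,2)])
E
```

```text
[0.5086 0.2074 0.2192]
[293.1136233  192.02613269] [296.43969298  82.47104724]
13 [[293.3, 192.0], [293.2, 183.5], [293.7, 175.1], [293.9, 166.5], [294.3, 157.5], [294.4, 148.7], [295.2, 139.7], [295.0, 130.5], [295.2, 121.2], [295.5, 111.8], [294.9, 102.0], [295.7, 92.2], [295.2, 82.2]]
k [-0.  1.  2.  3.  4.  5.  6.  7.  8.  9. 10. 11. 12.] scale 1.0013671465566856 tick0 0.5442306922548307 0.18353709579981087
262 [(90, 67, 65, 61), (91, 67, 65, 60), (92, 67, 64, 61), (93, 67, 65, 62), (94, 68, 65, 62), (95, 69, 67, 63), (96, 67, 65, 62), (97, 67, 64, 62), (98, 65, 64, 60), (99, 62, 60, 58), (100, 61, 59, 57), (101, 59, 59, 57), (102, 68, 59, 53), (103, 185, 92, 40), (104, 247, 122, 27), (105, 252, 140, 39), (106, 251, 149, 48), (107, 251, 156, 53), (108, 251, 158, 53), (109, 251, 154, 51), (110, 251, 152, 50), (111, 251, 150, 48), (112, 251, 147, 46), (113, 251, 144, 43), (114, 251, 143, 42), (115, 250, 140, 41), (116, 250, 138, 38), (117, 249, 137, 38), (118, 249, 135, 36), (119, 249, 136, 37), (120, 249, 135, 34), (121, 246, 128, 32), (122, 233, 113, 28), (123, 212, 98, 24), (124, 171, 79, 17), (125, 102, 55, 29), (126, 35, 38, 40), (127, 39, 38, 37), (128, 41, 39, 39), (129, 41, 40, 38), (130, 43, 41, 40), (131, 44, 41, 40), (132, 42, 40, 38), (133, 42, 40, 39)]
[(97, np.float64(0.1039)), (99, np.float64(0.1022)), (101, np.float64(0.1004)), (103, np.float64(0.0987)), (105, np.float64(0.0969)), (107, np.float64(0.0952)), (109, np.float64(0.0934)), (111, np.float64(0.0916)), (113, np.float64(0.0898)), (115, np.float64(0.0881)), (117, np.float64(0.0863)), (119, np.float64(0.0845)), (121, np.float64(0.0827)), (123, np.float64(0.0809)), (125, np.float64(0.0791)), (127, np.float64(0.0772))]
```

The slide's block spans s = 78.9 to 98.8 mm, so it is set at about 89 mm. The pointer's 7.05 mm gives a depth of about 8.95 mm, so the two agree. The gauge was standing free in the last view of it. Handing in.

```bash
python3 - <<'E'
from h import *
d=imaging.capture("side"); b=mask(d,(100,120,60),(125,255,255),proj(d,[.541,-.021,.06]),22); print("blue px",int(b.sum()/255),rect(d,b,.064) if b.any() else None)
print(bot.hand_in())
E
```

```text
blue px 169 [544.5 -21.3  25.7 101.1  89.7]
the job is handed in; nothing more can be done
None
```

I handed the job in: I pressed the gauge into the slot with about 12 N, stood it back upright on the dish slats, and set the slide to about 89 mm for a measured slot depth of about 8.95 mm (good to about ±0.2 mm).

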